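Tip out the casting cups behind a catch board

TASK

First take the plywood catch board out of its slotted stand and lean it, square, against the middle of the rail of the grey rest beside the steel tray, with its foot on the rest's ledge, and let go of it. Then tip the cast rings out of the blue and the red cup so that all of them lie in the tray, and stand both emptied cups upright, well on the black mat. When all the rings are out, put the board back down in the slot of its stand; do not shift the other things on the bench.

Things in the scene. Friction and masses are not known exactly. Their poses are not given: they have to be found in the camera images.
- board: plywood catch board with a steel foot strip, loose, 8 mm thick (x), 100 mm wide (y), 110 mm high (z up its face), 0.12 kg, balance point about 31 mm above its foot. Origin: centre of its lower edge. At the start it stands upright in the slotted stand, foot 10 mm above the work surface; stands free while it leans; both faces are alike
- board_top (a point): centre of the board's upper edge (board frame 0, 0, 110 mm)
- slot_stand: fixed dark wooden block, 60 (x) x 146 (y) x 36 mm high. One slot along its y, 16 mm wide and 118 mm long, its bottom 10 mm above the work surface, in which the board stands 26 mm deep, its x along the block's x. Origin: centre of the underside
- board_rest: fixed grey rest; origin on the work surface, z up, tray on its -x side. Round rail of 12 mm diameter along y (-52 to 52 mm), axis at x = +4, z = 55 mm, on two posts. In front a ledge 5 mm high, x = -36 to 0, then a sill 11 mm high, x = -41 to -36. The board's foot stands on the ledge, width along y, top leaning to +x on the rail: foot centre at x = -24 mm gives a lean of 0.33 rad
- tray: fixed steel tray, 149 (x) x 196 (y) x 27 mm high, floor 2 mm thick; flat floor inside about x = -49 to 49 mm, y = -76 to 76 mm, sloping thick walls around. Origin: centre of its underside
- mat: fixed black rubber mat, 260 (x) x 100 (y) x 3 mm thick, on which the cups stand at the start, side by side along its x. Origin: centre of its underside; the tray lies on its -y side
- blue_cup: blue open cup, loose, 0.19 kg, with 1 to 3 silver rings. Flat parallel outer sides 60 mm apart (normals along its y) to grip; 60 mm high, walls and floor 4 mm; front wall slopes 58 deg out to a lip. Origin: underside; floor x = -28 to 34 mm; x points to the lip (edge at x = 72, z = 60 mm), z up. Starts on the mat, lip to the tray. Tipped 100 to 110 deg over its lip it drains, if need be shaken
- red_cup: red open cup, loose, 0.19 kg, with 1 to 3 gold rings. Flat parallel outer sides 60 mm apart (normals along its y) to grip; 60 mm high, walls and floor 4 mm; front wall slopes 58 deg out to a lip. Origin: underside; floor x = -28 to 34 mm; x points to the lip (edge at x = 72, z = 60 mm), z up. Starts on the mat, lip to the tray. Tipped 100 to 110 deg over its lip it drains, if need be shaken
- silver_1: silver-coloured cast ring with a square head, 26 (x) x 22 (y) x 6 mm (z), 14 g, solid to the touch; starts in the blue cup, or may be absent (None). Origin: centre of its underside
- silver_2: silver-coloured cast ring with a square head, 26 (x) x 22 (y) x 6 mm (z), 14 g, solid to the touch; starts in the blue cup, or may be absent (None). Origin: centre of its underside
- silver_3: silver-coloured cast ring with a square head, 26 (x) x 22 (y) x 6 mm (z), 14 g, solid to the touch; starts in the blue cup, or may be absent (None). Origin: centre of its underside
- gold_1: gold-coloured cast ring with a square head, 26 (x) x 22 (y) x 6 mm (z), 14 g, solid to the touch; starts in the red cup, or may be absent (None). Origin: centre of its underside
- gold_2: gold-coloured cast ring with a square head, 26 (x) x 22 (y) x 6 mm (z), 14 g, solid to the touch; starts in the red cup, or may be absent (None). Origin: centre of its underside
- gold_3: gold-coloured cast ring with a square head, 26 (x) x 22 (y) x 6 mm (z), 14 g, solid to the touch; starts in the red cup, or may be absent (None). Origin: centre of its underside
- glue: small white glue bottle with a blue nozzle, 29 mm across, 79 mm high; loose bystander, not to be moved. Origin: centre of its underside
- pliers: pliers with black handles, 38x135x13 mm, lying; loose bystander, not to be moved. Origin: centre of its underside
- loupe: black eye loupe, 34 mm across, 30 mm high; loose bystander, not to be moved. Origin: centre of its underside
- tape: roll of masking tape, 72 mm across, 18 mm high; loose bystander, not to be moved. Origin: centre of its underside

How it is judged:
By the outcome, as a careful person would: the job done as asked, in the order asked, and still so for the second after the job is handed in, with the robot touching nothing.
Of silver_1, silver_2, silver_3 only 1 to 3 are there at a start; the rules pass over those that are not, and their reading is None.
Of gold_1, gold_2, gold_3 only 1 to 3 are there at a start; the rules pass over those that are not, and their reading is None.
At some moment in a run one of blue_cup, red_cup may be knocked a few centimetres aside while the robot is not near it.
It also fails if it takes over 192 s, if anything falls off the work surface, if the arm or the gripper's body presses on something with over 40 N, if the wrist force passes 120 N, or if a joint passes its speed limit or range.

ROBOT

A 6-joint arm with a two-finger parallel gripper is mounted at the origin on a cart in front of the work surface, level with it; the furniture and walls round the work are solid. World frame = base frame: x ahead of the robot, y to its left, z up, the work surface at z = 0. Lengths are in m, angles in rad, forces in N, time in s.
With the tool pointing down it reaches from about 0.3 to 0.775 m from the base axis. Payload 14.6 kg.
Tool frame: the origin (TCP) lies at the very end of the fingers, on their centre line; the grasp point (between the pads) lies 19 mm behind it; z points along the fingers, y is the line along which they close (so a half turn about z gives the same grasp; the last joint's range is limited). The gripper opens to 94 mm and grips with 3 to 60 N. Pads are 16 mm wide; open, the fingers measure 119 mm over their backs; the gripper's body (75 mm by 177 mm) begins 78 mm behind the grasp point.
Start: joints at [-1.375, 0.3, 1.521, -0, 1.321, -0.067], TCP at [0.143, -0.531, 0.182] pointing down, gripper open.
Joint ranges: [-3.03, 3.03], [-0.79, 2.21], [0.23, 2.52], [-1.04, 4.18], [0, 3.07], [-2.55, 2.55]. Speed limits (rad/s): [2.22, 2.22, 2.57, 3.14, 3.14, 3.14].

INTERFACE

Orientations are given as [roll, pitch, yaw] about the fixed x, y, z axes, in that order (R = Rz(yaw) Ry(pitch) Rx(roll)).
In Python, from station import ctrl gives the robot as it stands.
- The arm moves only by the tool carry_out, never from a script. Its argument "motion" is text: rows parted by semicolons, each of 7 numbers parted by spaces: the shift along the world's x, y, z in m, then the turn, a rotation vector about the world's x, y, z in degrees, then the closure in counts, from 0 (fully open) to 255 (shut). In form: dx dy dz wx wy wz hand; .... A call has 1 to 20 rows; each row shifts and turns the commanded pose from where the row before left it; what a row does not reach is not made up. A row lasts 1/12 s, in which the tool goes at most 41.7 mm and 7.16 degrees, less where a joint would pass 70% of its speed; a pose out of reach is approached as far as the arm can. A call is refused whole if a number of a shift passes 0.0417 or a number of a turn 7.16, either way. A call with a gripper value outside its range is refused whole. The fingers move at their own pace and stop on an object; "grip_force" is the grip in N (left out, the last holds). Time passes only in rows, so rows that do not move let the fingers close. It gives the time, the measured TCP pose, the force, the opening and the grip force at its end, in the units of the state.
- ctrl.get_obs(): the state, without advancing time (a new reading comes with each control period).
- ctrl.camera(name): name is "side" or "top" or "wrist"; returns a dict with "pixels" (384x512x3 uint8, red, green, blue), "range_z" (384x512 float32, m along the optical axis (not along the pixel's ray), 0 where there is no reading), "K" (3x3 intrinsics, pixels), "position" and "attitude" of the camera in the world. Camera axes: x right, y up, looking along -z (the intrinsics and any distortion apply to the point x, -y, -z); pixel columns grow to the right and rows downward; lengths in m; the calibration is good to about 2 mm. A picture is of the moment at which its call begins.
- ctrl.hand_in(): hands the job in; it is judged then, once.
The state is a dict: "time_s": time; "qpos": joint angles; "joint_vel": joint speeds; "tau": joint torques, N m; "ee_pos": TCP position; "eef_rot": TCP orientation; "force": force on the tool from outside, world axes, zero at the start; "moment": the same for the moment, N m; "grip_width": finger opening in m; "grip_force": force on a finger pad.
Only numpy, scipy, OpenCV 4.12 (cv2) and the standard library are available. Lean on these libraries where they do the work, as an engineer would, in place of code of your own. Each camera call takes 0.05 s, during which the arm holds its last target. There are 200 camera calls.

## Working session

There is one attempt and no reset: what is moved stays moved. The work goes in short steps, Python scripts to look and compute and a tool call to move; the robot and the scene stay as the last step left them, time stands still between calls to the robot, and variables do not carry over. Pictures are saved under pics/ and viewed, at most 14 in all, crops included, and the job is handed in when it is done.

Besides the shell and the picture viewer there is one more tool, called after "Emit:" in YAML: its name, and indented under it one key for each argument. carry_out: Moves the arm, as the interface text tells. Its arguments: {"type":"object","properties":{"motion":{"type":"string"},"grip_force":{"type":"number"}},"required":["motion"]}

```bash
ls; mkdir -p pics
cat > h.py <<'E'
import numpy as np, cv2
from scipy.spatial.transform import Rotation as R
from station import ctrl
def cam(n):
    c=ctrl.camera(n); a=np.array(c["attitude"]); 
    M=a if a.shape==(3,3) else (R.from_euler('xyz',a).as_matrix() if a.size==3 else R.from_quat(a).as_matrix())
    K=np.array(c["K"]); z=c["range_z"]; v,u=np.mgrid[0:z.shape[0],0:z.shape[1]]
    P=np.stack([(u-K[0,2])/K[0,0]*z,-(v-K[1,2])/K[1,1]*z,-z],-1)@M.T+np.array(c["position"])
    P[z==0]=np.nan
    return c,P
def save(c,n,crop=None,s=1.5):
    im=c["pixels"][:,:,::-1]
    if crop: im=im[crop[1]:crop[3],crop[0]:crop[2]]
    cv2.imwrite("pics/"+n,cv2.resize(im,None,fx=s,fy=s))
E
python3 - <<'E'
from h import *
for n in ["top","side"]:
    c,P=cam(n); save(c,n+"1.png"); print({k:c[k] for k in c if k not in("pixels","range_z")}); np.save(n+"P.npy",P)
print(ctrl.get_obs())
E
```

```text
pics
{'K': array([[366.9072379 ,   0.        , 257.8473818 ],
       [  0.        , 366.9072379 , 193.83484886],
       [  0.        ,   0.        ,   1.        ]]), 'position': array([0.37247409, 0.07158094, 1.05059623]), 'attitude': array([ 0.09155762, -0.00904552, -1.54560432])}
{'K': array([[373.99372623,   0.        , 260.16985761],
       [  0.        , 373.99372623, 194.5702042 ],
       [  0.        ,   0.        ,   1.        ]]), 'position': array([ 0.51116185, -1.00015068,  0.6586241 ]), 'attitude': array([1.09484649, 0.0107611 , 0.06012762])}
{'time_s': 0.1, 'qpos': array([-1.37460301e+00,  3.00419020e-01,  1.52151647e+00, -2.02604797e-05,
        1.32071694e+00, -6.66204801e-02]), 'joint_vel': array([-5.48141904e-04, -2.50479796e-03, -1.58988446e-03,  3.10790708e-04,
        6.45046968e-04, -2.35925679e-05]), 'tau': array([ 9.00542891e-04, -5.32645583e+01, -3.53282940e+01,  7.09587545e-02,
        2.34971254e-02, -6.06190315e-05]), 'ee_pos': array([ 0.14281816, -0.53085885,  0.18104225]), 'eef_rot': array([-3.14053392e+00, -5.09692374e-05,  2.62818791e-01]), 'force': array([ 0.30747211,  0.16618408, -0.16077503]), 'moment': array([ 0.03124178, -0.00280101,  0.00642944]), 'grip_force': 0.0, 'grip_width': 0.09412158813314751}
```

View pics/top1.png

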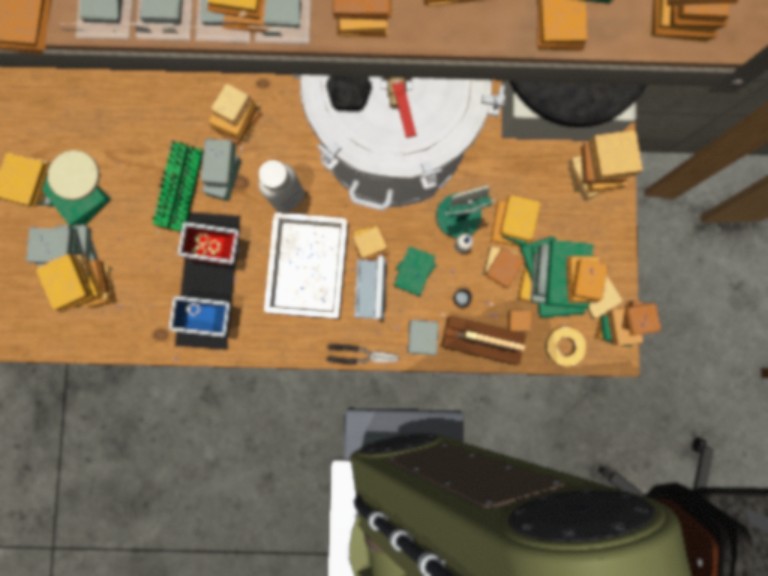

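View pics/side1.png

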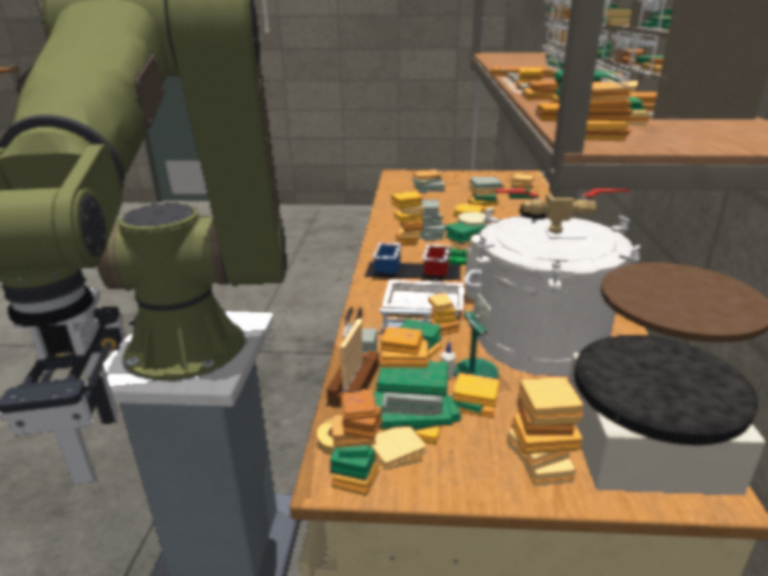

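Run:
```python
from h import *
c,P=cam("top"); im=c["pixels"]; hsv=cv2.cvtColor(im,cv2.COLOR_RGB2HSV).astype(int)
v,u=np.mgrid[0:384,0:512]
def box(x0,y0,x1,y1): return (u>=x0/1.5)&(u<=x1/1.5)&(v>=y0/1.5)&(v<=y1/1.5)
print("table z",np.nanmedian(P[box(260,330,320,350)],0))
def rect(m,n):
    p=P[m]; p=p[~np.isnan(p[:,0])]
    (cx,cy),(w,h),a=cv2.minAreaRect((p[:,:2]*1000).astype(np.float32)); 
    print(n,len(p),"c",round(cx,1),round(cy,1),"wh",round(w,1),round(h,1),"ang",round(a,2),"z",np.round(np.nanpercentile(p[:,2],[2,50,98])*1000))
z=P[...,2]
rect(box(255,205,352,325)&(z>.012),"tray")
rect(box(345,245,392,325)&(z>.043)&(z<.075),"rail")
rect(box(345,245,392,325)&(z>.002)&(z<.03),"ledge")
rect(box(438,310,530,370)&(z>.028)&(z<.05),"stand")
rect(box(438,310,535,370)&(z>.08),"board")
rect(box(160,285,240,345)&(z>.05),"blue")
rect(box(165,215,245,272)&(z>.05),"red")
rect(box(165,205,250,355)&(hsv[...,2]<40)&(z<.02),"mat")
rect(box(255,150,310,215)&(z>.06),"glue")
rect(box(320,340,402,368)&(z>.004)&(z<.03),"pliers")
rect(box(450,285,475,310)&(z>.015),"loupe")
rect(box(540,320,595,370)&(z>.01),"tape")
rect(box(435,180,500,255)&(z>.01),"green thing")
rect(box(345,225,390,258)&(z>.01),"yellow")
rect(box(395,245,436,296)&(z>.003),"green")
rect(box(405,315,440,355)&(z>.003),"grey blk")
rect(box(525,233,640,320)&(z>.003),"greenpile")
rect(box(195,135,238,200)&(z>.01),"greyblk2")
rect(box(300,75,500,205)&(z>.05),"pot")
rect(box(0,0,760,60)&(z>.2),"shelf")
save(c,"crop1.png",(100,130,400,250),2.6)
```

```text
table z [0.37097829 0.24561828 0.00058031]
tray 956 c 522.7 221.2 wh 141.1 205.0 ang 86.84 z [13. 26. 37.]
rail 214 c 479.8 100.1 wh 55.4 124.7 ang 87.06 z [50. 61. 71.]
ledge 775 c 479.4 100.2 wh 150.0 89.4 ang 1.61 z [ 2.  6. 26.]
stand 914 c 401.1 -123.0 wh 153.1 102.1 ang 78.08 z [28. 36. 41.]
board 156 c 379.9 -118.3 wh 100.4 8.1 ang 77.92 z [ 86. 120. 123.]
blue 257 c 410.9 401.1 wh 102.5 59.9 ang 84.88 z [51. 64. 69.]
red 284 c 545.5 405.3 wh 127.2 61.0 ang 82.32 z [51. 64. 69.]
mat 94 c 481.4 400.7 wh 75.0 63.2 ang 85.2 z [-1.  4.  7.]
glue 645 c 645.3 260.8 wh 47.0 68.5 ang 42.79 z [ 64. 132. 161.]
pliers 342 c 348.6 106.6 wh 49.5 147.2 ang 0.22 z [ 4. 11. 16.]
loupe 72 c 459.7 -74.3 wh 31.0 31.4 ang 0.99 z [15. 29. 34.]
tape 431 c 373.6 -271.7 wh 70.4 71.1 ang 23.18 z [12. 19. 23.]
green thing 1044 c 605.6 -80.7 wh 155.9 115.9 ang 72.29 z [ 10.  45. 166.]
yellow 414 c 550.5 98.3 wh 69.2 58.6 ang 22.71 z [23. 78. 83.]
green 657 c 507.6 11.0 wh 98.9 76.1 ang 1.08 z [ 3. 54. 58.]
grey blk 468 c 387.6 -4.8 wh 73.4 65.6 ang 0.91 z [ 3. 46. 50.]
greenpile 3189 c 503.0 -301.7 wh 171.4 225.0 ang 1.58 z [  3. 121. 201.]
greyblk2 945 c 698.5 400.4 wh 91.9 118.3 ang 81.69 z [12. 70. 76.]
pot 8824 c 690.8 58.1 wh 175.4 344.7 ang 0.19 z [ 76. 243. 457.]
shelf 20715 c 694.3 88.8 wh 77.2 820.2 ang 1.56 z [483. 501. 545.]
```

View pics/crop1.png

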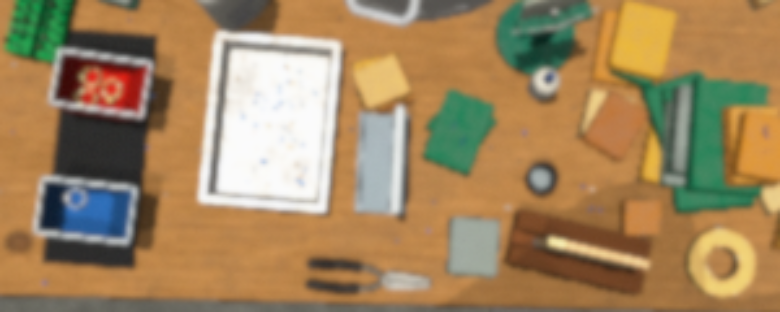

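Emit:
carry_out:
  motion: "0.01 0.015 0.02 0 0 2 0;0.01 0.02 0.02 0 0 3 0;0.015 0.025 0.01 0 0 4 0;0.015 0.025 0.01 0 0 4 0;0.015 0.025 0.01 0 0 4 0;0.015 0.025 0.01 0 0 4 0;0.015 0.025 0.01 0 0 4 0;0.015 0.025 0.01 0 0 4 0;0.015 0.025 0.01 0 0 4 0;0.015 0.025 0.01 0 0 4 0;0.015 0.025 0.01 0 0 4 0;0.015 0.025 0.01 0 0 4 0;0.015 0.025 0 0 0 4 0;0.015 0.025 0 0 0 4 0;0.015 0.025 0 0 0 4 0;0.01 0.025 0 0 0 4 0;0.008 0.018 0 0 0 2 0;0.004 0.01 0 0 0 0 0;0 0 0 0 0 0 0"

```text
time_s: 1.73
ee_pos: [0.3803, -0.1166, 0.3214]
eef_rot: [-3.141, -0.0, 1.365]
force: [-0.4, 0.1, 0.4]
grip_width: 0.0938
grip_force: 0.0
```

```bash
cat >> h.py <<'E'
def log():
    o=ctrl.get_obs(); 
    with open("log.txt","a") as f: f.write(" ".join(map(str,[*o["qpos"],*o["ee_pos"],*o["eef_rot"]]))+"\n")
    print("t",round(o["time_s"],2),"q",np.round(o["qpos"],3),"p",np.round(o["ee_pos"]*1000,1),"rpy",np.round(np.degrees(o["eef_rot"]),2),"F",np.round(o["force"],1),"w",round(o["grip_width"]*1000,1),"gf",round(o["grip_force"],1))
    return o
E
python3 - <<'E'
from h import *
o=log(); c,P=cam("wrist"); save(c,"w1.png"); 
z=P[...,2]; m=(z>.1)&(z<.13); p=P[m]; print(len(p), cv2.minAreaRect((p[:,:2]*1000).astype(np.float32)), np.percentile(p[:,2],[5,50,95]))
m=(z>.025)&(z<.045); p=P[m]; print(c["position"],c["attitude"])
np.save("w1P.npy",P)
E
```

```text
t 1.73 q [-0.39  -0.124  1.662  0.     1.604 -0.184] p [ 380.3 -116.6  321.4] rpy [-1.7999e+02 -2.0000e-02  7.8200e+01] F [-0.4  0.1  0.4] w 93.8 gf 0.0
8136 ((377.87921142578125, -166.77146911621094), (656.0674438476562, 367.98089599609375), 1.5432298183441162) [0.10239209 0.11990287 0.12698573]
[ 0.39514016 -0.0426089   0.52467299] [-0.26816529  0.00074275 -0.20718055]
```

View pics/w1.png

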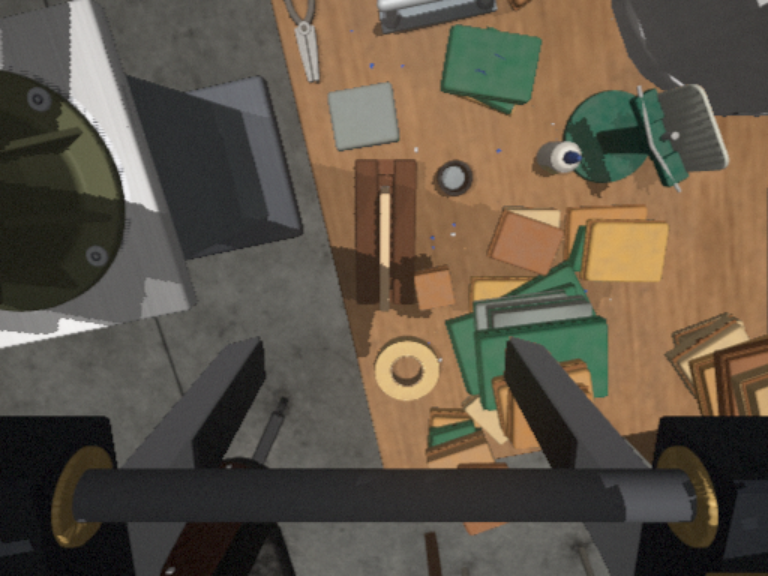

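```bash
cat >> h.py <<'E'
def rect(p,n=""):
    p=p[~np.isnan(p[:,0])]
    (cx,cy),(w,h),a=cv2.minAreaRect((p[:,:2]*1000).astype(np.float32))
    print(n,len(p),"c",round(cx,1),round(cy,1),"wh",round(w,1),round(h,1),"ang",round(a,2),"z",np.round(np.percentile(p[:,2],[2,50,98])*1000,1))
def bx(P,x0,y0,x1,y1,z0,z1,s=1.5):
    v,u=np.mgrid[0:384,0:512]
    m=(u>=x0/s)&(u<=x1/s)&(v>=y0/s)&(v<=y1/s)&(P[...,2]>z0)&(P[...,2]<z1); return P[m]
E
python3 - <<'E'
from h import *
P=np.load("w1P.npy")
rect(bx(P,365,175,405,310,.1,.13),"board top")
rect(bx(P,350,155,418,304,.03,.042),"stand")
rect(bx(P,365,155,378,304,.03,.042),"stand left")
rect(bx(P,393,155,418,265,.03,.042),"stand right")
rect(bx(P,430,155,480,200,.02,.04),"loupe")
E
```

```text
board top 490 c 378.6 -119.6 wh 98.6 7.5 ang 78.08 z [117.4 120.  121.6]
stand 2808 c 379.2 -117.0 wh 144.8 60.0 ang 78.1 z [33.3 35.9 37.7]
stand left 675 c 365.9 -114.2 wh 144.8 9.3 ang 77.81 z [33.7 35.9 37.5]
stand right 1036 c 402.5 -100.5 wh 103.0 21.1 ang 78.4 z [33.3 35.8 37.7]
loupe 233 c 457.6 -77.4 wh 33.4 33.5 ang 33.42 z [21.2 29.5 31.6]
```

Emit:
carry_out:
  motion: "-0.002 -0.003 -0.02 0 0 0 0;0 0 -0.035 0 0 0 60;0 0 -0.035 0 0 0 60;0 0 -0.035 0 0 0 60;0 0 -0.035 0 0 0 60;0 0 -0.03 0 0 0 60;0 0 -0.025 0 0 0 60;0 0 -0.015 0 0 0 60;0 0 -0.006 0 0 0 60;0 0 0 0 0 0 60;0 0 0 0 0 0 150;0 0 0 0 0 0 200;0 0 0 0 0 0 255;0 0 0 0 0 0 255;0 0 0 0 0 0 255;0 0 0 0 0 0 255;0 0 0 0 0 0 255;0 0 0 0 0 0 255"
  grip_force: 25

```text
time_s: 3.28
ee_pos: [0.3779, -0.1211, 0.0856]
eef_rot: [3.142, 0.0, 1.362]
force: [-0.3, -0.9, -0.0]
grip_width: 0.0217
grip_force: 0.0
```

```bash
python3 -c "
from h import *
log()"
```

```text
t 3.28 q [-0.402  0.074  2.033 -0.     1.034 -0.194] p [ 377.9 -121.1   85.6] rpy [180.     0.    78.06] F [-0.3 -0.9 -0. ] w 21.7 gf 0.0
```

Emit:
carry_out:
  motion: "0 0 0 0 0 0 255;0 0 0 0 0 0 255;0 0 0 0 0 0 255;0 0 0 0 0 0 255;0 0 0.005 0 0 0 255;0 0 0.015 0 0 0 255;0 0 0.02 0 0 0 255;0 0 0.02 0 0 0 255;0 0 0.02 0 0 0 255;0 0 0.02 0 0 0 255;0 0 0.02 0 0 0 255;0 0 0.01 0 0 0 255;0 0 0.005 0 0 0 255;0 0 0 0 0 0 255"

```text
time_s: 4.45
ee_pos: [0.378, -0.1212, 0.2209]
eef_rot: [3.141, 0.0, 1.362]
force: [0.3, -0.8, -2.0]
grip_width: 0.008
grip_force: 25.0
```

```bash
python3 -c "
from h import *
log()"
```

```text
t 4.45 q [-0.403 -0.084  1.854 -0.     1.371 -0.194] p [ 378.  -121.2  220.9] rpy [1.7995e+02 1.0000e-02 7.8060e+01] F [ 0.3 -0.8 -2. ] w 8.0 gf 25.0
```

Emit:
carry_out:
  motion: "0.005 0.01 0.01 0 0 0 255;0.006 0.018 0.01 0 0 0 255;0.006 0.018 0.01 0 0 0 255;0.006 0.018 0.01 0 0 0 255;0.006 0.018 0.01 0 0 0 255;0.006 0.018 0.01 0 0 0 255;0.006 0.018 0.01 0 0 0 255;0.006 0.018 0.01 0 0 0 255;0.006 0.018 0.01 0 0 0 255;0.006 0.018 0.01 0 0 0 255;0.006 0.015 0 0 0 0 255;0.006 0.01 0 0 0 0 255;0 0.003 0 0 0 0 255;0 0 0 0 0 0 255"

```text
time_s: 5.62
ee_pos: [0.4487, 0.0791, 0.3193]
eef_rot: [-3.14, 0.001, 1.363]
force: [-0.0, 0.3, -1.4]
grip_width: 0.0078
grip_force: 25.0
```

Run:
```python
from h import *
log(); c,P=cam("wrist"); save(c,"w2.png"); np.save("w2P.npy",P)
```

```text
t 5.62 q [ 0.094  0.015  1.534 -0.     1.594  0.302] p [448.7  79.1 319.3] rpy [-1.7988e+02  4.0000e-02  7.8100e+01] F [-0.   0.3 -1.4] w 7.8 gf 25.0
```

View pics/w2.png

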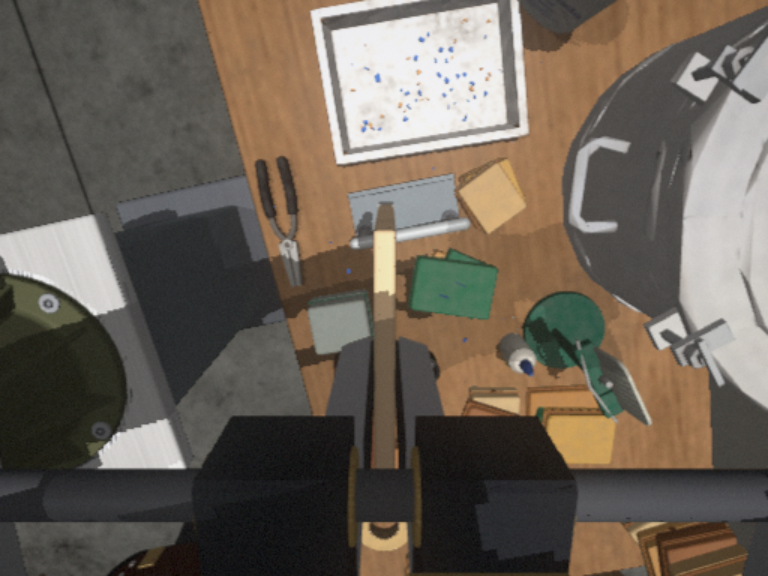

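Run:
```python
from h import *
P=np.load("w2P.npy")
# rail ends: z>.05
for a,b in(((345,215,374,252)),((396,210,475,250))) if 0 else (): pass
r=np.vstack([bx(P,345,228,374,255,.056,.068),bx(P,397,212,475,245,.056,.068)]); rect(r,"rail top")
d=r[:,:2]-np.nanmean(r[:,:2],0); print(np.degrees(np.arctan2(*np.linalg.svd(d[~np.isnan(d[:,0])],full_matrices=0)[2][0][::-1])))
l=np.vstack([bx(P,345,174,374,240,.002,.014),bx(P,397,170,458,225,.002,.014)]); rect(l,"ledge+sill")
l=np.vstack([bx(P,345,174,374,240,.009,.014),bx(P,397,170,458,225,.009,.014)]); rect(l,"sill")
rect(bx(P,300,0,535,168,.012,.035),"tray")
rect(bx(P,330,10,510,150,-.003,.006),"floor")
```

```text
rail top 504 c 472.8 78.3 wh 12.2 118.4 ang 88.96 z [56.8 60.  62.4]
-1.2764054117305308
ledge+sill 1617 c 470.4 104.8 wh 62.8 115.4 ang 83.94 z [ 3.   5.2 11.8]
sill 206 c 471.6 102.5 wh 108.6 45.0 ang 1.07 z [ 9.2 10.8 12.7]
tray 3552 c 510.2 207.7 wh 149.9 207.0 ang 77.56 z [12.7 26.1 28.7]
floor 9372 c 512.8 212.6 wh 127.6 183.3 ang 78.04 z [-0.6  1.6  4.2]
```

Run:
```python
from h import *
P=np.load("w2P.npy"); Q=P.reshape(-1,3); Q=Q[~np.isnan(Q[:,0])]
def sel(x0,x1,y0,y1,z0,z1): return Q[(Q[:,0]>x0)&(Q[:,0]<x1)&(Q[:,1]>y0)&(Q[:,1]<y1)&(Q[:,2]>z0)&(Q[:,2]<z1)]
def line(p,ax,lo,hi,q,n,step=.006):
    # outermost along the other axis per bin
    xs=np.arange(lo,hi,step); pts=[]
    for a in xs:
        s=p[(p[:,ax]>=a)&(p[:,ax]<a+step)]
        if len(s)>2: pts.append((a+step/2,np.percentile(s[:,1-ax],q)))
    pts=np.array(pts); f=np.polyfit(pts[:,0],pts[:,1],1)
    r=pts[:,1]-np.polyval(f,pts[:,0]); k=abs(r)<2.0*np.median(abs(r))+1e-3; f=np.polyfit(pts[k,0],pts[k,1],1)
    print(n,k.sum(),len(pts),"deg",round(np.degrees(np.arctan(f[0])),2),"at mid",round((lo+hi)/2*1000),round(np.polyval(f,(lo+hi)/2)*1000,1))
t=sel(.38,.65,.10,.31,.018,.031)
line(t,0,.45,.58,2,"tray near edge(-y)")
line(t,1,.17,.28,2,"tray -x edge")
line(t,1,.17,.28,98,"tray +x edge")
s=sel(.42,.52,.09,.14,.0085,.0125); line(s,0,.43,.52,50,"sill mid")
r=sel(.42,.54,.06,.1,.056,.066); line(r,0,.42,.53,50,"rail")
xs=r[:,0]; print(np.histogram(xs,12))
print("rail x ext",np.percentile(r[:,0],[0,1,99,100]))
l=sel(.40,.56,.085,.14,.003,.0125); line(l,1,.09,.12,1,"ledge -x end"); line(l,1,.09,.12,99,"ledge +x end")
line(l,0,.43,.51,98,"ledge tray side")
```

```text
tray near edge(-y) 21 22 deg -3.51 at mid 515 149.2
tray -x edge 19 19 deg 3.58 at mid 225 419.5
tray +x edge 18 19 deg -17.24 at mid 225 604.2
sill mid 15 15 deg -1.27 at mid 475 120.9
rail 16 16 deg -1.08 at mid 475 79.0
(array([56, 28,  0,  9, 55, 56, 55, 57, 56, 58, 53,  5]), array([0.4202093 , 0.42998054, 0.43975179, 0.44952303, 0.45929428,
       0.46906552, 0.47883677, 0.48860801, 0.49837926, 0.5081505 ,
       0.51792174, 0.52769299, 0.53746423]))
rail x ext [0.4202093  0.420746   0.52752504 0.53746423]
ledge -x end 5 5 deg 0.7 at mid 105 417.7
ledge +x end 5 5 deg -1.46 at mid 105 525.0
ledge tray side 14 14 deg -1.41 at mid 470 122.9
```

Emit:
carry_out:
  motion: "0 0 0 0 0 4 255;0.002 0 0 0 0 6 255;0.002 0 0 0 0 6 255;0.002 0 0 0 0 6 255;0.002 0 0 0 0 6 255;0.002 0 0 0 0 6 255;0.002 0 0 0 0 6 255;0.002 0 0 0 0 6 255;0.002 0 0 0 0 6 255;0.002 0 0 0 0 6 255;0.002 0 0 0 0 6 255;0.002 0 0 0 0 6 255;0.002 0 0 0 0 6 255;0.002 0 0 0 0 6 255;0 0 0 0 0 6 255;0 0 0 0 0 6 255;0 0 0 0 0 6 255;0 0 0 0 0 0.7 255;0 0 0 0 0 0 255"

```text
time_s: 7.25
ee_pos: [0.4747, 0.0782, 0.3204]
eef_rot: [-3.141, -0.0, 3.117]
force: [0.2, -0.3, -2.3]
grip_width: 0.0075
grip_force: 25.0
```

Emit:
carry_out:
  motion: "0 0 -0.01 2 0 0 255;0 0 -0.02 3 0 0 255;0 0 -0.02 4 0 0 255;0 0 -0.02 4 0 0 255;0 0 -0.02 3.5 -0.2 0 255;0 0 -0.02 2.4 -0.2 0 255;0 0 -0.02 0 0 0 255;0 0 -0.02 0 0 0 255;0 0 -0.01 0 0 0 255;0 0 0 0 0 0 255;0 0 0 0 0 0 255"

```text
time_s: 8.17
ee_pos: [0.475, 0.0788, 0.161]
eef_rot: [2.812, -0.0, 3.119]
force: [-0.7, -1.1, -0.4]
grip_width: 0.0075
grip_force: 25.0
```

Run:
```python
from h import *
o=log(); M=R.from_euler('xyz',o["eef_rot"]).as_matrix(); print(M.round(3))
P=np.load("w2P.npy"); Q=P.reshape(-1,3); Q=Q[~np.isnan(Q[:,0])]
r=Q[(Q[:,0]>.38)&(Q[:,0]<.56)&(Q[:,1]>.07)&(Q[:,1]<.088)&(Q[:,2]>.057)&(Q[:,2]<.066)]
print(np.histogram(r[:,0],np.arange(.38,.56,.004)))
```

```text
t 8.17 q [-0.112  0.165  1.776  0.347  1.251 -1.779] p [475.   78.8 161. ] rpy [ 1.6110e+02 -3.0000e-02  1.7872e+02] F [-0.7 -1.1 -0.4] w 7.5 gf 25.0
[[-1.     0.021  0.007]
 [ 0.022  0.946  0.324]
 [ 0.     0.324 -0.946]]
(array([ 0,  0,  0,  0,  0,  0,  0,  0,  8, 20, 23, 23, 23, 15,  0,  0,  0,
        0,  0, 12, 22, 22, 23, 21, 22, 22, 21, 21, 24, 22, 24, 19, 25, 22,
       23, 21, 16,  1,  2,  0,  0,  0,  0,  0,  0]), array([0.38 , 0.384, 0.388, 0.392, 0.396, 0.4  , 0.404, 0.408, 0.412,
       0.416, 0.42 , 0.424, 0.428, 0.432, 0.436, 0.44 , 0.444, 0.448,
       0.452, 0.456, 0.46 , 0.464, 0.468, 0.472, 0.476, 0.48 , 0.484,
       0.488, 0.492, 0.496, 0.5  , 0.504, 0.508, 0.512, 0.516, 0.52 ,
       0.524, 0.528, 0.532, 0.536, 0.54 , 0.544, 0.548, 0.552, 0.556,
       0.56 ]))
```

Emit:
carry_out:
  motion: "-0.001 0.002 -0.005 0 0 0 255;-0.0015 0.0035 -0.01 0 0 0 255;0 0 -0.012 0 0 0 255;0 0 -0.012 0 0 0 255;0 0 -0.012 0 0 0 255;0 0 -0.01 0 0 0 255;0 0 -0.006 0 0 0 255;0 0 -0.005 0 0 0 255;0 0 -0.004 0 0 0 255;0 0 -0.003 0 0 0 255;0 0 0 0 0 0 255;0 0 0 0 0 0 255"

```text
time_s: 9.17
ee_pos: [0.4735, 0.0845, 0.0825]
eef_rot: [2.811, 0.003, 3.12]
force: [0.8, -0.7, 7.3]
grip_width: 0.0081
grip_force: 25.0
```

Run:
```python
from h import *
log()
c,P=cam("side"); save(c,"s2.png",(210,180,340,260),5)
```

```text
t 9.17 q [-0.101  0.262  1.861  0.377  1.074 -1.842] p [473.5  84.5  82.5] rpy [1.6108e+02 1.5000e-01 1.7877e+02] F [ 0.8 -0.7  7.3] w 8.1 gf 25.0
```

View pics/s2.png

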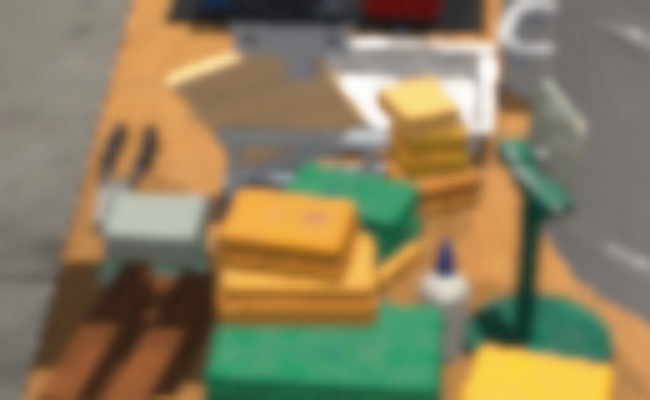

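Run:
```python
from h import *
c,P=cam("side"); 
u0,v0=210,180
for x,y in [(180,85),(200,75),(230,65),(320,75),(350,110),(372,126),(215,125),(230,140),(290,128),(380,140)]:
    print((x,y),(P[v0+y//5,u0+x//5]*1000).round(0))
cs,P=cam("top"); im=cs["pixels"]
Q=P.reshape(-1,3); m=(Q[:,0]>.39)&(Q[:,0]<.56)&(Q[:,1]>.05)&(Q[:,1]<.12)&(Q[:,2]>.02)&(Q[:,2]<.13)
print(m.sum(),Q[m][::12].round(3)*1000)
```

```text
(180, 85) [394.  77.  92.]
(200, 75) [407.  77. 100.]
(230, 65) [427.  73. 110.]
(320, 75) [485.  69. 106.]
(350, 110) [505.  83.  73.]
(372, 126) [518.  87.  60.]
(215, 125) [415.  90.  56.]
(230, 140) [426.  72.  54.]
(290, 128) [465.  87.  58.]
(380, 140) [525.  75.  55.]
530 [[559. 118.  81.]
 [557.  99.  80.]
 [554. 110.  79.]
 [555.  78.  81.]
 [553.  91.  76.]
 [549. 104.  79.]
 [552.  72.  70.]
 [547.  88.  81.]
 [544. 107.  79.]
 [545.  75.  79.]
 [542.  93.  77.]
 [538. 101.  79.]
 [541.  69.  71.]
 [546.  66.  24.]
 [531.  91.  75.]
 [537.  86.  26.]
 [513.  87.  73.]
 [502.  82.  92.]
 [496.  87.  94.]
 [491.  87.  92.]
 [475.  88. 123.]
 [455. 103.  46.]
 [454. 112.  23.]
 [447.  77. 124.]
 [446.  85.  97.]
 [446.  96.  64.]
 [445. 108.  31.]
 [439.  75. 127.]
 [438.  85.  99.]
 [437.  93.  73.]
 [436. 102.  50.]
 [434. 111.  24.]
 [429.  77. 121.]
 [428.  85.  99.]
 [426.  90.  85.]
 [424.  96.  71.]
 [421.  96.  68.]
 [419.  96.  70.]
 [415.  93.  81.]
 [413.  90.  87.]
 [409.  82. 107.]
 [405.  95.  74.]
 [402.  84. 104.]
 [397.  86.  98.]
 [392.  81.  98.]]
```

Emit:
carry_out:
  motion: "0 0 0.005 0 0 0 255;0 0 0.01 0 0 0 255;0 0 0.015 0 0 0 255;0 0 0.015 0 0 0 255;0 0 0.015 0 0 0 255;0 0 0.015 0 0 0 255;0 0 0.015 0 0 0 255;0 0 0.015 0 0 0 255;0 0 0.01 0 0 0 255;0 0 0.005 0 0 0 255;0 0 0 0 0 0 255"

```text
time_s: 10.23
ee_pos: [0.4727, 0.0844, 0.2026]
eef_rot: [2.812, 0.002, 3.121]
force: [-0.8, 0.5, -1.6]
grip_width: 0.0079
grip_force: 25.0
```

Run:
```python
from h import *
P=np.load("w2P.npy"); Q=P.reshape(-1,3)
def blk(Q,n): 
    Q=Q[~np.isnan(Q[:,0])]
    b=Q[(Q[:,0]>.50)&(Q[:,0]<.60)&(Q[:,1]>.05)&(Q[:,1]<.15)&(Q[:,2]>.072)&(Q[:,2]<.09)]; rect(b,n); print(cv2.boxPoints(cv2.minAreaRect((b[:,:2]*1000).astype(np.float32))).round())
blk(Q,"w2"); blk(np.load("topP.npy").reshape(-1,3),"before")
o=log(); c,P=cam("top"); blk(P.reshape(-1,3),"now")
c,P=cam("side"); save(c,"s3.png",(210,160,340,260),5)
```

```text
w2 1208 c 548.5 97.3 wh 43.0 49.2 ang 24.51 z [75.9 78.5 80.4]
[[519. 111.]
 [539.  66.]
 [578.  84.]
 [558. 129.]]
before 294 c 549.9 99.4 wh 42.8 49.4 ang 23.73 z [74.9 79.2 82.9]
[[520. 113.]
 [540.  68.]
 [579.  85.]
 [560. 131.]]
t 10.23 q [-0.101  0.117  1.73   0.339  1.334 -1.738] p [472.7  84.4 202.6] rpy [1.6111e+02 9.0000e-02 1.7881e+02] F [-0.8  0.5 -1.6] w 7.9 gf 25.0
now 83 c 563.1 88.6 wh 37.9 23.0 ang 46.04 z [76.  79.4 82.5]
[[542.  83.]
 [558.  67.]
 [585.  94.]
 [568. 110.]]
```

View pics/s3.png

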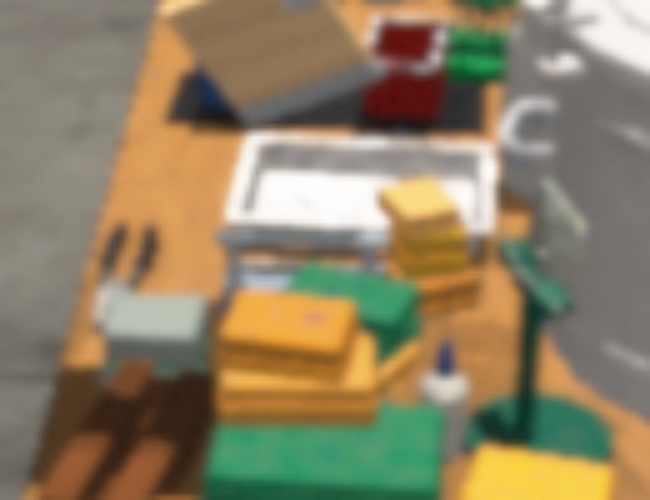

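Emit:
carry_out:
  motion: "-0.002 0 0 0 0 0 255;-0.002 0 0 0 0 0 255;-0.002 0 0 0 0 0 255;0 0 0 0 0 0 255;0 0 0 0 0 0 255"
  grip_force: 7

```text
time_s: 10.75
ee_pos: [0.4663, 0.0844, 0.2015]
eef_rot: [2.812, -0.0, 3.121]
force: [0.3, 0.2, -1.3]
grip_width: 0.0079
grip_force: 7.0
```

```bash
cat >> h.py <<'E'
def bang():
    # in-plane angle of held board: right edge of brown face in side cam
    o=log(); c,P=cam("side"); T=R.from_euler('xyz',o["eef_rot"]).as_matrix()
    L=(P.reshape(-1,3)-o["ee_pos"])@T  # tool frame
    L=L[(abs(L[:,1])<.007)&(abs(L[:,0])<.12)&(L[:,2]>-.05)&(L[:,2]<.1)]
    # keep below-finger or beside-finger
    L=L[(L[:,2]>.003)|(abs(L[:,0])>.012)]
    (cx,cy),(w,h),a=cv2.minAreaRect((L[:,[0,2]]*1000).astype(np.float32)); print("board in tool x,z: c",round(cx,1),round(cy,1),"wh",round(w,1),round(h,1),"ang",round(a,1),len(L)); return L
E
python3 -c "
from h import *
bang()"
```

```text
t 10.75 q [-0.103  0.104  1.746  0.339  1.333 -1.74 ] p [466.3  84.4 201.5] rpy [ 1.611e+02 -1.000e-02  1.788e+02] F [ 0.3  0.2 -1.3] w 7.9 gf 7.0
board in tool x,z: c 18.8 9.8 wh 103.4 114.9 ang 28.3 714
```

Emit:
carry_out:
  motion: "-0.002 0 -0.005 0 0 0 255;-0.003 -0.001 -0.01 0 0 0 255;-0.002 -0.001 -0.015 0 0 0 255;-0.002 -0.001 -0.015 0 0 0 255;0 0 -0.015 0 0 0 255;0 0 -0.015 0 0 0 255;0 0 -0.012 0 0 0 255;0 0 -0.008 0 0 0 255;0 0 -0.005 0 0 0 255;0 0 0 0 0 0 255;0 0 0 0 0 0 255"

```text
time_s: 11.72
ee_pos: [0.4574, 0.0814, 0.1017]
eef_rot: [2.812, -0.0, 3.121]
force: [0.4, 0.7, -1.0]
grip_width: 0.0075
grip_force: 7.0
```

```bash
python3 -c "
from h import *
bang()"
```

```text
t 11.72 q [-0.111  0.202  1.885  0.368  1.114 -1.835] p [457.4  81.4 101.7] rpy [161.1   -0.   178.81] F [ 0.4  0.7 -1. ] w 7.5 gf 7.0
board in tool x,z: c -0.7 25.9 wh 147.5 238.4 ang 89.6 635
```

Emit:
carry_out:
  motion: "0 0 -0.009 0 0 0 255;0 0 -0.007 0 0 0 255;0.003 0 -0.003 0 0 0 255;0.005 0.001 -0.002 0 0 0 255;0.005 0.001 -0.0025 0 0 0 255;0.005 0.001 -0.003 0 0 0 255;0.004 0.001 -0.0025 0 0 0 255;0 0 0 0 0 0 255"

```text
time_s: 12.43
ee_pos: [0.4803, 0.0856, 0.0723]
eef_rot: [2.812, 0.001, 3.121]
force: [1.6, 0.1, 1.0]
grip_width: 0.0079
grip_force: 7.0
```

Run:
```python
from h import *
log(); c,P=cam("side"); save(c,"s4.png",(210,180,340,260),5)
```

```text
t 12.43 q [-0.097  0.293  1.849  0.38   1.057 -1.845] p [480.3  85.6  72.3] rpy [1.6109e+02 3.0000e-02 1.7880e+02] F [1.6 0.1 1. ] w 7.9 gf 7.0
```

View pics/s4.png

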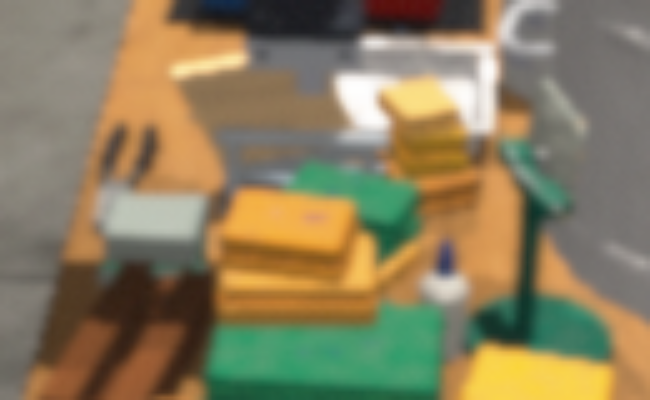

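Emit:
carry_out:
  motion: "0.003 0.0005 -0.002 0 0 0 255;0.003 0.001 -0.0025 0 0 0 255;0.003 0.0005 -0.002 0 0 0 255;0 0 0 0 0 0 255;0 0 0 0 0 0 235;0 0 0 0 0 0 225;0 0 0 0 0 0 215;0 0 0 0 0 0 205;0 0 0 0 0 0 200;0 0 0 0 0 0 200;0 0 0 0 0 0 200;0 0 0 0 0 0 200"

```text
time_s: 13.48
ee_pos: [0.4883, 0.0874, 0.066]
eef_rot: [2.812, -0.0, 3.121]
force: [0.7, -0.1, -0.1]
grip_width: 0.0203
grip_force: 0.0
```

Run:
```python
from h import *
log(); c,P=cam("side"); save(c,"s5.png",(210,180,340,260),5)
```

```text
t 13.48 q [-0.092  0.319  1.831  0.382  1.049 -1.844] p [488.3  87.4  66. ] rpy [ 1.6110e+02 -1.0000e-02  1.7881e+02] F [ 0.7 -0.1 -0.1] w 20.3 gf 0.0
```

View pics/s5.png

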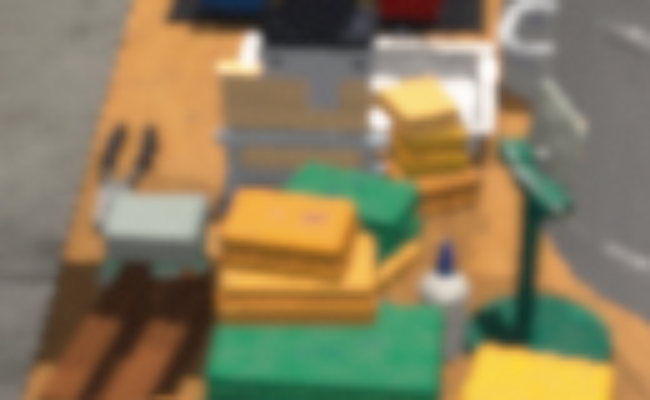

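Emit:
carry_out:
  motion: "0 -0.0032 0.0095 0 0 0 200;0 -0.0049 0.0142 0 0 0 200;0 -0.0065 0.019 0 0 0 200;0 -0.0065 0.019 0 0 0 200;0 -0.0065 0.019 0 0 0 200;0 -0.0065 0.019 0 0 0 150;0 -0.0065 0.019 0 0 0 100;0 -0.0065 0.019 0 0 0 0;0 -0.0065 0.019 0 0 0 0;0 -0.0032 0.0095 0 0 0 0;0 0 0 0 0 0 0"

```text
time_s: 14.45
ee_pos: [0.489, 0.0299, 0.2344]
eef_rot: [2.812, 0.003, 3.12]
force: [0.6, -0.4, 1.3]
grip_width: 0.0569
grip_force: 0.0
```

```bash
cat >> h.py <<'E'
def board(n="side"):
    c,P=cam(n); Q=P.reshape(-1,3); Q=Q[~np.isnan(Q[:,0])]
    t=Q[(Q[:,0]>.39)&(Q[:,0]<.545)&(Q[:,1]>.03)&(Q[:,1]<.115)&(Q[:,2]>.085)&(Q[:,2]<.135)]; rect(t,n+" board upper")
    for a in np.arange(.405,.535,.01):
        s=t[(t[:,0]>a)&(t[:,0]<a+.01)]
        if len(s)>2: i=s[:,2].argmax(); print(round(a*1000),len(s),(s[i]*1000).round(0),end=" ")
    print("x ext",np.percentile(t[:,0],[0,1,99,100]).round(4))
    return c,P
E
python3 - <<'E'
from h import *
log(); board("side"); c,P=board("top"); c,P=board("wrist"); save(c,"w3.png")
E
```

```text
t 14.45 q [-0.208  0.138  1.631  0.327  1.44  -1.812] p [489.   29.9 234.4] rpy [161.14   0.2  178.76] F [ 0.6 -0.4  1.3] w 56.9 gf 0.0
side board upper 216 c 468.7 71.0 wh 15.2 98.0 ang 88.03 z [ 85.2 100.9 111.9]
415 14 [424.  73. 109.] 425 18 [434.  73. 110.] 435 21 [437.  71. 111.] 445 21 [453.  64. 111.] 455 21 [456.  70. 112.] 465 21 [472.  71. 111.] 475 22 [479.  72. 111.] 485 23 [495.  71. 112.] 495 29 [505.  70. 113.] 505 20 [511.  67. 111.] 515 6 [517.  67. 111.] x ext [0.4199 0.4202 0.5176 0.5178]
top board upper 236 c 469.4 77.5 wh 16.3 99.4 ang 88.3 z [ 86.8 108.7 114.4]
415 16 [422.  77. 116.] 425 21 [430.  77. 114.] 435 23 [443.  77. 112.] 445 25 [445.  75. 113.] 455 25 [463.  75. 116.] 465 22 [471.  75. 114.] 475 23 [479.  73. 114.] 485 24 [492.  73. 113.] 495 23 [497.  71. 114.] 505 24 [513.  74. 112.] 515 10 [518.  69. 113.] x ext [0.4196 0.4198 0.518  0.5191]
wrist board upper 785 c 467.9 70.0 wh 9.3 99.7 ang 87.37 z [107.5 110.  112.2]
415 68 [422.  73. 113.] 425 82 [428.  73. 113.] 435 80 [436.  72. 113.] 445 80 [445.  72. 113.] 455 80 [458.  71. 112.] 465 80 [467.  73. 112.] 475 74 [483.  72. 112.] 485 77 [493.  69. 112.] 495 73 [498.  71. 112.] 505 72 [513.  71. 112.] 515 19 [515.  71. 112.] x ext [0.4181 0.419  0.5161 0.5178]
```

View pics/w3.png

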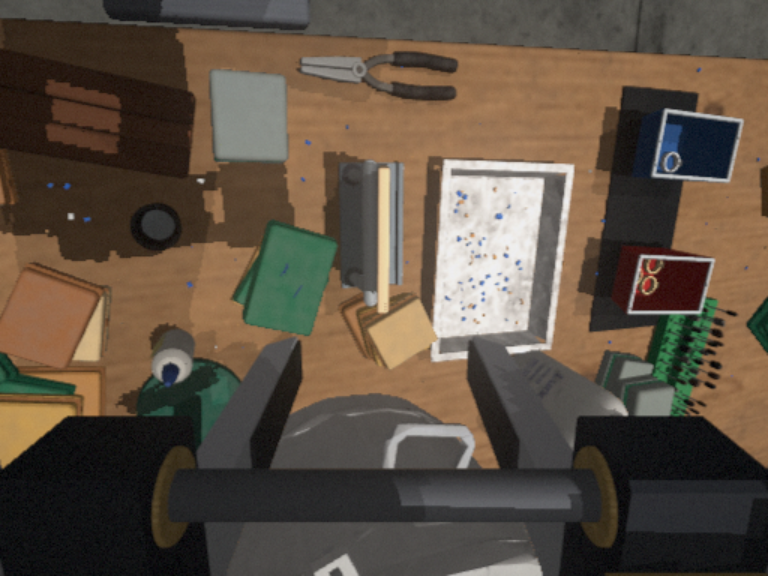

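```bash
cat >> h.py <<'E'
def cups(n="wrist",cp=None):
    c,P=cp or cam(n); im=c["pixels"].astype(int); Q=P.reshape(-1,3); rgb=im.reshape(-1,3)
    for nm,x0,x1 in(("blue",.33,.475),("red",.478,.64)):
        m=(Q[:,0]>x0)&(Q[:,0]<x1)&(Q[:,1]>.30)&(Q[:,1]<.50)&(Q[:,2]>.055)&(Q[:,2]<.070)
        rect(Q[m],n+" "+nm)
    return c,P
E
python3 - <<'E'
from h import *
cups(); cups("top")
L=np.loadtxt("log.txt")
# fit kinematics: shoulder a1,d1; upper a2; forearm a3,d4; wrist offset d6; lateral dy
from scipy.optimize import least_squares
def fk(q,k):
    a1,d1,a2,a3,d4,d6,e=k
    Rz=lambda t:R.from_euler('z',t).as_matrix(); Ry=lambda t:R.from_euler('y',t).as_matrix()
    M=Rz(q[0]); p=M@[a1,e,d1]; M=M@Ry(q[1]); p=p+M@[0,0,a2]; M=M@Ry(q[2]); p=p+M@[d4*0+a3,0,d4]
    M=M@Rz(q[3])@Ry(q[4]); p=p+M@[0,0,d6]; M=M@Rz(q[5]); return p,M
def res(k): return np.concatenate([fk(r[:6],k)[0]-r[6:9] for r in L])
best=None
for s in range(20):
    r=least_squares(res,np.random.RandomState(s).uniform([-.1,0,.2,-.1,.1,.1,-.1],[.2,.5,.5,.1,.5,.4,.1]))
    if best is None or r.cost<best.cost: best=r
print(best.x.round(4),np.abs(best.fun).max())
p,M=fk(L[-1][:6],best.x); print(M.round(3)); print(R.from_euler('xyz',L[-1][9:12]).as_matrix().round(3))
np.save("k.npy",best.x)
E
```

```text
wrist blue 882 c 410.4 397.9 wh 102.2 59.9 ang 84.76 z [55.2 63.7 66.1]
wrist red 847 c 558.7 418.4 wh 181.0 90.2 ang 62.31 z [55.3 63.3 65.8]
top blue 223 c 410.9 400.6 wh 100.9 60.0 ang 84.8 z [55.7 64.9 69.3]
top red 259 c 559.7 423.0 wh 180.0 89.4 ang 62.25 z [55.5 64.3 68.2]
[-0.      0.2212  0.4242  0.0409  0.4475  0.2945  0.0366] 2.1347718037745267e-10
[[-0.019 -1.     0.01 ]
 [-0.946  0.022  0.323]
 [-0.323 -0.003 -0.946]]
[[-1.     0.019  0.01 ]
 [ 0.022  0.946  0.323]
 [-0.003  0.323 -0.946]]
```

```bash
cat >> h.py <<'E'
from scipy.optimize import least_squares
K=np.load("k.npy") 
LO=np.array([-3.03,-.79,.23,-1.04,0,-2.55]);HI=np.array([3.03,2.21,2.52,4.18,3.07,2.55])
def fk(q,k=K):
    a1,d1,a2,a3,d4,d6,e=k
    Rz=lambda t:R.from_euler('z',t).as_matrix(); Ry=lambda t:R.from_euler('y',t).as_matrix()
    M=Rz(q[0]); p=M@[a1,e,d1]; M=M@Ry(q[1]); p=p+M@[0,0,a2]; M=M@Ry(q[2]); w=p+M@[a3,0,d4]
    M=M@Rz(q[3])@Ry(q[4]); p=w+M@[0,0,d6]; return p,M@Rz(q[5]+np.pi/2),w
def ik(p,T,q0):
    f=lambda q:np.concatenate([(fk(q)[0]-p)*5,(fk(q)[1]-T).ravel()])
    r=least_squares(f,np.clip(q0,LO+1e-3,HI-1e-3),bounds=(LO,HI)); return r.x,2*r.cost
E
python3 - <<'E'
from h import *
c,P=cam("wrist"); np.save("w3P.npy",P); Q=P.reshape(-1,3); Q=Q[~np.isnan(Q[:,0])]
s=lambda x0,x1,y0,y1,z0,z1:Q[(Q[:,0]>x0)&(Q[:,0]<x1)&(Q[:,1]>y0)&(Q[:,1]<y1)&(Q[:,2]>z0)&(Q[:,2]<z1)]
rect(s(.49,.577,.34,.46,.056,.070),"red")
b=s(.56,.70,.34,.56,.015,.2); 
for y in np.arange(.34,.56,.02):
    t=b[(b[:,1]>y)&(b[:,1]<y+.02)]
    if len(t): print(round(y,2),"x",np.percentile(t[:,0],[1,50]).round(3),"z",np.percentile(t[:,2],[50,98]).round(3))
v,u=np.mgrid[0:384,0:512]; im=c["pixels"].astype(int)
m=(im.max(2)<45)&(abs(P[...,2]-.003)<.006)&(P[...,1]>.33)&(P[...,1]<.5)&(P[...,0]>.33)&(P[...,0]<.65)
rect(P[m],"mat")
E
```

```text
red 666 c 542.9 388.6 wh 100.5 59.7 ang 83.01 z [56.4 63.7 66.1]
0.34 x [0.561 0.66 ] z [0.059 0.072]
0.36 x [0.565 0.653] z [0.045 0.073]
0.38 x [0.569 0.653] z [0.059 0.073]
0.4 x [0.571 0.644] z [0.043 0.072]
0.42 x [0.56  0.569] z [0.043 0.065]
0.44 x [0.585 0.642] z [0.03  0.053]
0.46 x [0.596 0.648] z [0.028 0.062]
0.48 x [0.58  0.623] z [0.028 0.061]
0.5 x [0.582 0.591] z [0.027 0.029]
mat 4489 c 500.8 404.3 wh 101.5 294.3 ang 87.14 z [0.9 2.5 5.9]
```

Run:
```python
from h import *
c,P=cam("wrist"); im=c["pixels"]; hsv=cv2.cvtColor(im,cv2.COLOR_RGB2HSV)
g=(hsv[...,0]>45)&(hsv[...,0]<75)&(hsv[...,1]>120)&(P[...,1]>.33)&(P[...,1]<.52)&(P[...,0]>.5)&(P[...,0]<.72)
b=P[g]
for y in np.arange(.34,.52,.01):
    t=b[(b[:,1]>y)&(b[:,1]<y+.01)]
    if len(t)>3: print(round(y,2),"x",np.percentile(t[:,0],[2,50]).round(3),"z",np.percentile(t[:,2],[50,98]).round(3))
# IK feasibility
def tool(al,phi,flip):  # cup yaw phi (x axis dir), tool z tilted al from down about cup y
    xc=np.array([np.cos(phi),np.sin(phi),0]); yc=np.array([-xc[1],xc[0],0])
    z=-xc*np.sin(al)+np.array([0,0,-np.cos(al)])
    y=yc*flip; return np.stack([np.cross(y,z),y,z],1)
q0=ctrl.get_obs()["qpos"]
D=np.radians
for nm,o,phi in(("blue",(.4125,.421),D(-95.2)),("red",(.5455,.4105),D(-97))):
  for flip in(1,-1):
    for al in(-35,-25,-15,0):
        T=tool(D(al),phi,flip); xc=np.array([np.cos(phi),np.sin(phi),0]); g=np.array([*o,.003])+5*.001*xc+[0,0,.035]
        best=min((ik(g+T[:,2]*.019,T,np.array([.7,.4,1.4,j4,1.2,j6])) for j4 in(-.5,1,3) for j6 in(-1.5,0,1.5)),key=lambda r:r[1])
        print(nm,flip,al,best[0].round(2),round(best[1],4),fk(best[0])[2].round(2))
    for al in(60,70,80,90,105):
        T=tool(D(al),D(-93),flip); 
        best=min((ik(np.array([.5,.27,.15]),T,np.array([.4,.4,1.4,j4,1.2,j6])) for j4 in(-.5,1,3) for j6 in(-1.5,0,1.5)),key=lambda r:r[1])
        print("  pour",flip,al,best[0].round(2),round(best[1],4),fk(best[0])[2].round(2))
```

```text
0.35 x [0.654 0.666] z [0.054 0.056]
0.43 x [0.652 0.666] z [0.014 0.016]
0.44 x [0.603 0.638] z [0.013 0.017]
0.45 x [0.6   0.636] z [0.015 0.047]
0.46 x [0.602 0.652] z [0.018 0.045]
0.47 x [0.604 0.633] z [0.027 0.029]
0.48 x [0.583 0.64 ] z [0.028 0.029]
0.49 x [0.582 0.61 ] z [0.027 0.028]
0.5 x [0.583 0.59 ] z [0.027 0.029]
blue 1 -35 [ 0.88  0.88  1.13 -0.33  1.65  1.03] 0.0 [0.43 0.57 0.26]
blue 1 -25 [ 0.85  0.77  1.26 -0.25  1.47  1.01] 0.0 [0.42 0.53 0.29]
blue 1 -15 [ 0.8   0.68  1.39 -0.17  1.29  0.96] 0.0 [0.42 0.49 0.3 ]
blue 1 0 [0.73 0.56 1.56 0.   1.02 0.82] 0.0 [0.41 0.42 0.31]
  pour 1 60 [-0.04  0.4   1.86  1.15  1.24 -0.61] 0.0 [0.49 0.02 0.3 ]
  pour 1 70 [-0.09  0.48  1.87  1.3   1.35 -0.76] 0.0 [ 0.49 -0.01  0.25]
  pour 1 80 [-0.12  0.59  1.88  1.41  1.48 -0.89] 0.0 [ 0.48 -0.02  0.2 ]
  pour 1 90 [-0.13  0.7   1.86  1.51  1.61 -0.99] 0.0 [ 0.48 -0.02  0.15]
  pour 1 105 [-0.1   0.87  1.82  1.64  1.83 -1.1 ] 0.0 [ 0.49 -0.01  0.07]
blue -1 -35 [ 0.88  0.88  1.13 -0.33  1.65 -2.11] 0.0 [0.43 0.57 0.26]
blue -1 -25 [ 0.85  0.77  1.26 -0.25  1.47 -2.13] 0.0 [0.
[... 1119 characters left out ...]
  1.82  1.64  1.83 -1.1 ] 0.0 [ 0.49 -0.01  0.07]
red -1 -35 [ 0.74  1.08  0.75 -0.39  1.78 -2.27] 0.0 [0.56 0.56 0.26]
red -1 -25 [ 0.7   0.97  0.91 -0.29  1.59 -2.27] 0.0 [0.56 0.52 0.29]
red -1 -15 [ 0.66  0.87  1.06 -0.19  1.41 -2.31] 0.0 [0.55 0.48 0.3 ]
red -1 0 [ 0.59  0.74  1.25 -0.    1.15 -2.43] 0.0 [0.54 0.41 0.31]
  pour -1 60 [-0.04  0.4   1.86  1.15  1.24  2.53] 0.0 [0.49 0.02 0.3 ]
  pour -1 70 [-0.09  0.48  1.87  1.3   1.35  2.38] 0.0 [ 0.49 -0.01  0.25]
  pour -1 80 [-0.12  0.59  1.88  1.41  1.48  2.25] 0.0 [ 0.48 -0.02  0.2 ]
  pour -1 90 [-0.13  0.7   1.86  1.51  1.61  2.15] 0.0 [ 0.48 -0.02  0.15]
  pour -1 105 [-0.1   0.87  1.82  1.64  1.83  2.04] 0.0 [ 0.49 -0.01  0.07]
```

Emit:
carry_out:
  motion: "0 0.005 0.015 -2.5 0 0 0;0 0.01 0.015 -4 0 0 0;0 0.01 0.015 -4 0 0 0;0 0.015 0.015 -4.2 0 0 0;0 0.015 0.01 -4.2 0 0 0;-0.005 0.02 0 0 0 -4 0;-0.005 0.022 0 0 0 -6 0;-0.005 0.022 0 0 0 -6 0;-0.005 0.022 0 0 0 -6 0;-0.005 0.022 0 0 0 -6 0;-0.005 0.022 0 0 0 -6 0;-0.005 0.022 0 0 0 -6 0;-0.005 0.022 0 0 0 -6 0;-0.005 0.022 0 0 0 -6 0;-0.005 0.022 0 0 0 -6 0;-0.005 0.022 0 0 0 -6 0;-0.005 0.022 0 0 0 -6 0;-0.005 0.022 0 0 0 -6 0;-0.005 0.02 0 0 0 -6 0;0 0.015 0 0 0 -6 0"

```text
time_s: 16.47
ee_pos: [0.4173, 0.4063, 0.3017]
eef_rot: [-3.141, 0.007, 1.582]
force: [-0.0, -0.9, -0.3]
grip_width: 0.094
grip_force: 0.0
```

Emit:
carry_out:
  motion: "0 0.01 0 0 0 -6 0;0 0.01 0 0 0 -6 0;-0.001 0.02 -0.01 -4 0.4 0 0;-0.001 0.02 -0.01 -5 0.5 0 0;-0.001 0.015 -0.015 -5 0.5 0 0;-0.001 0.01 -0.02 -5 0.5 0 0;0 0.005 -0.02 -5 0.5 0 0;0 0 -0.02 -5 0.4 0 0;0 0 -0.015 -4 0.4 0 0;0 0 0 -2 0 0 0;0 0 0 0 0 0 0"

```text
time_s: 17.38
ee_pos: [0.4134, 0.4949, 0.1883]
eef_rot: [3.071, 0.624, 1.355]
force: [0.1, -0.6, 0.1]
grip_width: 0.0943
grip_force: 0.0
```

Run:
```python
from h import *
o=log(); print(R.from_euler('xyz',o["eef_rot"]).as_matrix().round(3))
cups("top"); cups("wrist")
```

```text
t 17.38 q [ 0.952  0.951  0.62  -0.347  2.104  1.05 ] p [413.4 494.9 188.3] rpy [175.97  35.73  77.63] F [ 0.1 -0.6  0.1] w 94.3 gf 0.0
[[ 0.174  0.983 -0.056]
 [ 0.793 -0.174 -0.584]
 [-0.584  0.057 -0.81 ]]
top blue 229 c 410.9 400.7 wh 101.4 59.9 ang 84.86 z [55.3 64.6 69. ]
top red 258 c 559.6 422.8 wh 180.4 89.2 ang 62.15 z [55.5 64.6 68.7]
wrist blue 1478 c 409.4 399.6 wh 101.6 60.0 ang 84.4 z [55.3 63.4 66.2]
wrist red 2192 c 557.9 422.0 wh 182.3 89.9 ang 61.75 z [55.3 61.8 66. ]
```

```bash
cat >> h.py <<'E'
def tool(al,phi,flip=1):
    al,phi=np.radians([al,phi]); xc=np.array([np.cos(phi),np.sin(phi),0]); yc=np.array([-xc[1],xc[0],0])
    z=-xc*np.sin(al)+np.array([0,0,-np.cos(al)]); y=yc*flip; return np.stack([np.cross(y,z),y,z],1)
def delta(p,T,o=None):
    o=o or ctrl.get_obs(); d=np.array(p)-o["ee_pos"]; r=R.from_matrix(T@R.from_euler('xyz',o["eef_rot"]).as_matrix().T).as_rotvec(degrees=True)
    print("dp mm",(d*1000).round(1),"rot deg",r.round(2)); return d,r
def graspTCP(rimc,phi,al,gx=.005,gz=.038,s=0):
    xc=np.array([np.cos(np.radians(phi)),np.sin(np.radians(phi)),0]); T=tool(al,phi)
    return np.array([*rimc,0])-.0215*xc+gx*xc+[0,0,gz]+T[:,2]*(.019-s),T
E
python3 - <<'E'
from h import *
p,T=graspTCP((.4102,.4001),-95.3,-35,s=.1); print(p); delta(p,T); print(T.round(3))
p,T=graspTCP((.4102,.4001),-95.3,-35); print(p)
E
```

```text
[0.41601562 0.46279052 0.10435132]
dp mm [  1.7 -32.1 -87.5] rot deg [0.77 3.33 4.81]
[[ 0.076  0.996 -0.053]
 [ 0.816 -0.092 -0.571]
 [-0.574  0.    -0.819]]
[0.41071746 0.4056781  0.02243611]
```

Emit:
carry_out:
  motion: "0 -0.004 -0.012 0.1 0.6 0.8 0;0.001 -0.006 -0.016 0.1 0.6 0.8 0;0 -0.006 -0.016 0.1 0.6 0.8 0;0.001 -0.006 -0.016 0.2 0.6 0.8 0;0 -0.006 -0.016 0.2 0.6 0.8 0;0 -0.004 -0.0115 0.1 0.3 0.8 0;-0.0005 -0.0057 -0.0082 0 0 0 0;-0.0008 -0.0086 -0.0123 0 0 0 0;-0.0008 -0.0086 -0.0123 0 0 0 0;-0.0008 -0.0086 -0.0123 0 0 0 0;-0.0008 -0.0086 -0.0123 0 0 0 0;-0.0008 -0.0086 -0.0123 0 0 0 0;-0.0005 -0.0057 -0.0082 0 0 0 0;-0.0003 -0.0029 -0.0041 0 0 0 0;0 0 0 0 0 0 0;0 0 0 0 0 0 100;0 0 0 0 0 0 255;0 0 0 0 0 0 255;0 0 0 0 0 0 255;0 0 0 0 0 0 255"
  grip_force: 25

```text
time_s: 19.15
ee_pos: [0.4111, 0.4055, 0.0229]
eef_rot: [3.14, 0.611, 1.477]
force: [0.4, -0.0, -0.2]
grip_width: 0.0642
grip_force: 0.0
```

Emit:
carry_out:
  motion: "0 0 0 0 0 0 255;0 0 0 0 0 0 255;0 0 0 0 0 0 255;0 0 0 0 0 0 255"

```text
time_s: 19.48
ee_pos: [0.4111, 0.4055, 0.0229]
eef_rot: [3.14, 0.611, 1.477]
force: [-0.3, 1.2, 1.6]
grip_width: 0.0599
grip_force: 25.0
```

Run:
```python
from h import *
log()
p,T=graspTCP((.4102,.4001),-95.3,-35); delta(p,T)
```

```text
t 19.48 q [ 0.88   0.879  1.132 -0.331  1.651  1.035] p [411.1 405.5  22.9] rpy [179.93  35.02  84.63] F [-0.3  1.2  1.6] w 59.9 gf 25.0
dp mm [-0.4  0.2 -0.4] rot deg [0.03 0.06 0.03]
```

Emit:
carry_out:
  motion: "0 0 0.01 0 0 0 255;0 0 0.02 0 0 0 255;0 0 0.025 0 0 0 255;0.002 -0.002 0.02 1 -0.1 0 255;0.006 -0.007 0.001 3.5 -0.3 0 255;0.006 -0.007 0.001 4 -0.4 0 255;0.006 -0.007 0.001 4 -0.4 0 255;0.006 -0.007 0.001 4 -0.4 0 255;0.006 -0.007 0.001 4 -0.4 0 255;0.006 -0.007 0.001 4 -0.4 0 255;0.006 -0.007 0.001 4 -0.4 0 255;0.006 -0.007 0.001 4 -0.3 0 255;0.006 -0.007 0.001 4 -0.4 0 255;0.006 -0.007 0.001 4 -0.4 0 255;0.006 -0.007 0.001 4 -0.3 0 255;0.006 -0.007 0.001 0.5 0 0 255;0.001 -0.001 0 0 0 0 255;0 0 0 0 0 0 255"

```text
time_s: 20.98
ee_pos: [0.4864, 0.318, 0.1101]
eef_rot: [3.141, -0.175, 1.476]
force: [-0.4, 0.0, -2.1]
grip_width: 0.06
grip_force: 25.0
```

Run:
```python
from h import *
o=log(); print(R.from_euler('xyz',o["eef_rot"]).as_matrix().round(3))
delta([.486,.318,.111],tool(10,-95.3))
```

```text
t 20.98 q [0.44  0.374 1.606 0.171 1.076 0.46 ] p [486.4 318.  110.1] rpy [179.97 -10.04  84.55] F [-0.4  0.  -2.1] w 60.0 gf 25.0
[[ 0.093  0.995  0.017]
 [ 0.98  -0.095  0.173]
 [ 0.174  0.    -0.985]]
dp mm [-0.4  0.   0.9] rot deg [-0.04  0.03  0.15]
```

Emit:
carry_out:
  motion: "0 -0.0015 0.0025 3 -0.3 0 255;0 -0.0018 0.0025 4 -0.4 0 255;0 -0.0018 0.0025 4 -0.4 0 255;0 -0.0018 0.0025 4 -0.4 0 255;0 -0.0018 0.0025 4 -0.4 0 255;0 -0.0018 0.0025 4 -0.4 0 255;0 -0.0018 0.0025 4 -0.4 0 255;0 -0.0018 0.0025 4 -0.3 0 255;0 -0.004 0.0013 4 -0.4 0 255;0 -0.004 0.0013 4 -0.4 0 255;0 -0.004 0.0013 4 -0.4 0 255;0 -0.004 0.0013 4 -0.3 0 255;0 -0.004 0.0013 4 -0.4 0 255;0 -0.004 0.0013 4 -0.4 0 255;0 -0.004 0.0012 4 -0.3 0 255;0 -0.001 0 2 -0.2 0 255;0 0 0 0 0 0 255;0 0 0 0 0 0 255;0 0 0 0 0 0 255;0 0 0 0 0 0 255"

```text
time_s: 22.65
ee_pos: [0.486, 0.2759, 0.1392]
eef_rot: [3.139, -1.246, 1.479]
force: [-0.2, -0.1, -0.7]
grip_width: 0.0598
grip_force: 25.0
```

Run:
```python
from h import *
log(); delta([.486,.275,.14],tool(70,-95.3)); c,P=cam("top"); save(c,"t3.png",(110,120,270,230),4.5)
```

```text
t 22.65 q [-0.084  0.478  1.947  1.36   1.321 -0.827] p [486.  275.9 139.2] rpy [179.87 -71.36  84.73] F [-0.2 -0.1 -0.7] w 59.8 gf 25.0
dp mm [ 0.  -0.9  0.8] rot deg [-1.35  0.17  0.09]
```

View pics/t3.png

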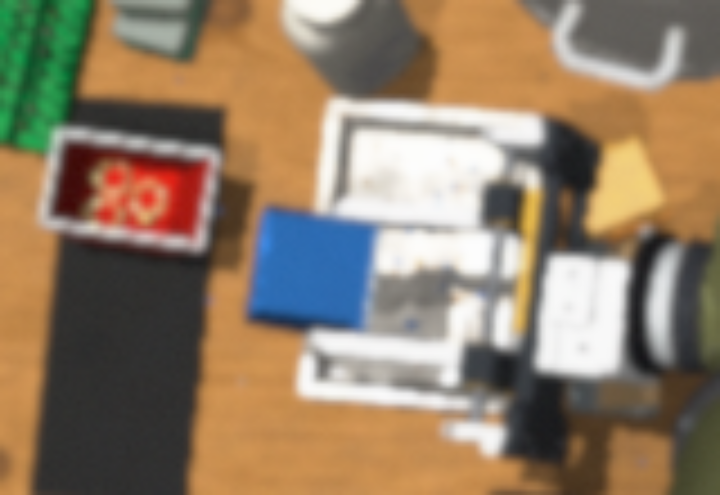

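Emit:
carry_out:
  motion: "0 -0.001 0 3 -0.3 0 255;0 0.006 0.006 0 0 0 255;0 -0.006 -0.006 0 0 0 255;0 0.006 0.006 0 0 0 255;0 -0.006 -0.006 0 0 0 255;0.005 0 0 0 0 0 255;-0.005 0 0 0 0 0 255;0 0.006 0.006 0 0 0 255;0 -0.006 -0.006 0 0 0 255;0 0.006 0.006 0 0 0 255;0 -0.006 -0.006 0 0 0 255;0 0 0 0 0 0 255;0 0.001 0 -3 0.3 0 255"

```text
time_s: 23.78
ee_pos: [0.4856, 0.2746, 0.137]
eef_rot: [-3.129, -1.247, 1.462]
force: [-0.5, -0.2, -2.5]
grip_width: 0.0599
grip_force: 25.0
```

Emit:
carry_out:
  motion: "0 0.002 0 -4 0.4 0 255;0 0.004 -0.0012 -5 0.5 0 255;0 0.005 -0.0016 -5 0.5 0 255;0 0.005 -0.0016 -5 0.5 0 255;0 0.005 -0.0016 -5 0.4 0 255;0 0.005 -0.0016 -5 0.5 0 255;0 0.003 -0.003 -5 0.4 0 255;0 0.0023 -0.0031 -5 0.5 0 255;0 0.0023 -0.0031 -5 0.5 0 255;0 0.0023 -0.0031 -5 0.5 0 255;0 0.0023 -0.0031 -5 0.4 0 255;0 0.0023 -0.0031 -5 0.5 0 255;-0.006 0.007 -0.001 -5 0.4 0 255;-0.006 0.007 -0.001 -5 0.5 0 255;-0.006 0.007 -0.001 -5 0.5 0 255;-0.006 0.007 -0.001 -5 0.5 0 255;-0.006 0.007 -0.001 -5 0.4 0 255;-0.006 0.007 -0.001 -5 0.5 0 255;-0.006 0.007 -0.001 -5 0.5 0 255;-0.006 0.007 -0.001 -5 0.4 0 255"

```text
time_s: 25.45
ee_pos: [0.4377, 0.372, 0.1047]
eef_rot: [3.137, 0.493, 1.474]
force: [-0.2, -0.3, -1.8]
grip_width: 0.0599
grip_force: 25.0
```

Run:
```python
from h import *
log(); p,T=graspTCP((.4102,.4001),-95.3,-35); delta(p,T)
c,P=cam("wrist"); save(c,"w4.png"); cups("top")
```

```text
t 25.45 q [ 0.795  0.69   1.212 -0.306  1.63   0.933] p [437.7 372.  104.7] rpy [179.76  28.26  84.46] F [-0.2 -0.3 -1.8] w 59.9 gf 25.0
dp mm [-27.   33.7 -82.2] rot deg [-6.69  0.84  0.11]Traceback (most recent call last):
  File "<stdin>", line 3, in <module>
  File "h.py", line 47, in cups
    rect(Q[m],n+" "+nm)
    ~~~~^^^^^^^^^^^^^^^
  File "h.py", line 23, in rect
    print(n,len(p),"c",round(cx,1),round(cy,1),"wh",round(w,1),round(h,1),"ang",round(a,2),"z",np.round(np.percentile(p[:,2],[2,50,98])*1000,1))
                                                                                                        ~~~~~~~~~~~~~^^^^^^^^^^^^^^^^^^
    return _quantile_unchecked(
        a, q, axis, out, overwrite_input, method, keepdims, weights)
    return _ureduce(a,
                    func=_quantile_ureduce_func,
    ...<5 lines>...
                    overwrite_input=overwrite_input,
                    method=method)
    r = func(a, **kwargs)
    result = _quantile(arr,
                       quantiles=q,
    ...<2 lines>...
                       out=out,
                       weights=wgt)
    slices_having_nans = np.isnan(arr[-1, ...])
                                  ~~~^^^^^^^^^
IndexError: index -1 is out of bounds for axis 0 with size 0
```

View pics/w4.png

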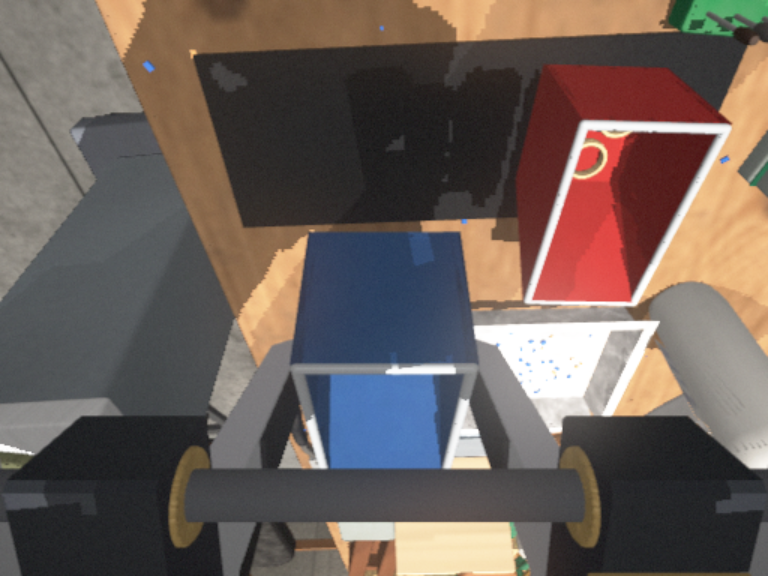

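Run:
```python
from h import *
c,P=cam("wrist"); im=c["pixels"].astype(int)
m=(im.max(2)<60)&(abs(P[...,2]-.003)<.008)
for x in(.40,.42,.44,.46,.48):
    t=P[m&(abs(P[...,0]-x)<.005)]; t=t[(t[:,1]>.3)&(t[:,1]<.52)]; print(x,np.percentile(t[:,1],[1,99]).round(3),len(t))
for y in(.38,.40,.42,.44):
    t=P[m&(abs(P[...,1]-y)<.005)]; t=t[(t[:,0]>.3)&(t[:,0]<.66)]; print("y",y,np.percentile(t[:,0],[.5,99.5]).round(3))
hsv=cv2.cvtColor(c["pixels"],cv2.COLOR_RGB2HSV)
for nm,cc in(("w",(c,P)),("top",cam("top"))):
    cc,Q=cc; Q=Q.reshape(-1,3); rect(Q[(Q[:,0]>.47)&(Q[:,0]<.578)&(Q[:,1]>.31)&(Q[:,1]<.46)&(Q[:,2]>.056)&(Q[:,2]<.068)],nm+"red")
```

```text
0.4 [0.364 0.46 ] 1473
0.42 [0.362 0.459] 1485
0.44 [0.361 0.458] 1481
0.46 [0.36  0.457] 1487
0.48 [0.379 0.444] 940
y 0.38 [0.352 0.511]
y 0.4 [0.353 0.513]
y 0.42 [0.354 0.611]
y 0.44 [0.355 0.611]
wred 5136 c 542.7 390.4 wh 101.2 60.9 ang 82.92 z [56.3 63.2 66.2]
topred 213 c 543.9 392.6 wh 100.9 60.1 ang 83.13 z [56.5 64.3 67.9]
```

Emit:
carry_out:
  motion: "-0.005 0.005 -0.006 -1.3 0.2 0 255;-0.006 0.006 -0.01 -1.4 0.2 0 255;-0.006 0.006 -0.012 -1.4 0.2 0 255;-0.005 0.006 -0.012 -1.4 0.1 0.1 255;-0.005 0.0057 -0.012 -1.2 0.1 0 255;0 0 -0.01 0 0 0 255;0 0 -0.008 0 0 0 255;0 0 -0.006 0 0 0 255;0 0 -0.003 0 0 0 255;0 0 -0.002 0 0 0 255;0 0 0 0 0 0 255"

```text
time_s: 26.57
ee_pos: [0.4114, 0.4001, 0.0238]
eef_rot: [3.141, 0.606, 1.477]
force: [-0.4, 0.5, -1.8]
grip_width: 0.0599
grip_force: 25.0
```

Run:
```python
from h import *
log(); p,T=graspTCP((.4102,.4001),-95.3,-35); delta(p,T)
```

```text
t 26.57 q [ 0.874  0.866  1.152 -0.331  1.638  1.032] p [411.4 400.1  23.8] rpy [179.96  34.73  84.65] F [-0.4  0.5 -1.8] w 59.9 gf 25.0
dp mm [-0.7  5.6 -1.4] rot deg [-0.26  0.06  0.03]
```

Emit:
carry_out:
  motion: "0 0 -0.001 -0.2 0 0 255;0 0 0 0 0 0 255;0 0 0 0 0 0 130;0 0 0 0 0 0 60;0 0 0 0 0 0 30;0 0 0 0 0 0 20;0 0 0 0 0 0 20;0.0005 0.0057 0.0082 0 0 0 20;0.0008 0.0086 0.0123 0 0 0 20;0.001 0.0115 0.0164 0 0 0 20;0.001 0.0115 0.0164 0 0 0 20;0.001 0.0115 0.0164 0 0 0 20;0.001 0.0115 0.0164 0 0 0 0;0.001 0.0115 0.0164 0 0 0 0;0.001 0.0115 0.0164 0 0 0 0;0.0005 0.006 0.008 0 0 0 0;0 0 0 0 0 0 0"

```text
time_s: 27.98
ee_pos: [0.4189, 0.4913, 0.1519]
eef_rot: [3.138, 0.607, 1.478]
force: [0.6, 0.3, 0.7]
grip_width: 0.0943
grip_force: 0.0
```

Run:
```python
from h import *
log(); c,P=cups("wrist"); cups("top"); 
save(c,"w5.png")
p,T=graspTCP((.5433,.391),-97,-35); print(p); print(T.round(3)); delta(p,T)
im=c["pixels"].astype(int)
# non-blue pixels inside cup floor region
m=(abs(P[...,0]-.411)<.026)&(P[...,1]>.375)&(P[...,1]<.446)&(P[...,2]<.03)
px=im[m]; print("inside",m.sum(),"nonblue",(px[:,0]>px[:,2]*.7).sum(), "height pct",np.percentile(P[m][:,2],[1,50,99]).round(4))
```

```text
t 27.98 q [ 0.942  0.948  0.699 -0.33   2.01   0.972] p [418.9 491.3 151.9] rpy [179.82  34.76  84.66] F [0.6 0.3 0.7] w 94.3 gf 0.0
wrist blue 1671 c 409.0 395.0 wh 102.1 59.9 ang 84.85 z [55.3 63.  66.1]
wrist red 2444 c 558.6 423.2 wh 178.9 89.9 ang 62.08 z [55.3 61.5 66. ]
top blue 226 c 410.3 396.1 wh 100.9 59.9 ang 84.92 z [56.2 64.8 68.6]
top red 259 c 559.6 422.8 wh 180.6 89.2 ang 62.2 z [55.7 64.3 68.6]
[0.54398272 0.39656029 0.02243611]
[[ 0.1    0.993 -0.07 ]
 [ 0.813 -0.122 -0.569]
 [-0.574  0.    -0.819]]
dp mm [ 125.3  -93.2 -126.9] rot deg [-0.04  0.04 -1.72]
inside 1026 nonblue 480 height pct [0.0027 0.017  0.0297]
```

View pics/w5.png

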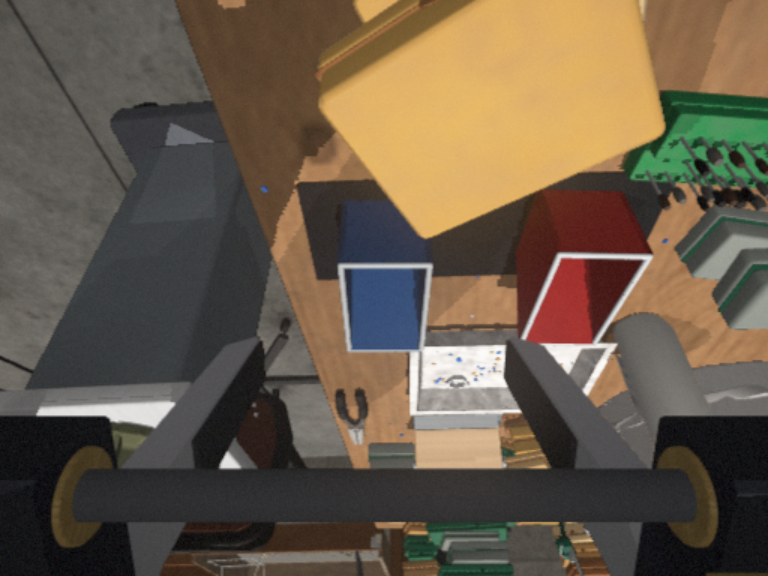

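Run:
```python
from h import *
c,P=cam("wrist"); o=ctrl.get_obs(); T=R.from_euler('xyz',o["eef_rot"]).as_matrix()
print("cam",c["position"],"in tool",(T.T@(np.array(c["position"])-o["ee_pos"])).round(3))
Q=P.reshape(-1,3); z=Q[(Q[:,1]>.47)&(Q[:,2]>.08)&(Q[:,0]>.3)]; print("near pile",len(z),z.min(0).round(3),z.max(0).round(3))
t,PT=cam("top"); Q=PT.reshape(-1,3); z=Q[(Q[:,1]>.5)&(Q[:,2]>.05)&(Q[:,0]>.35)&(Q[:,0]<.75)]
for x in np.arange(.36,.74,.04):
    s=z[(z[:,0]>x)&(z[:,0]<x+.04)]
    if len(s): print(round(x,2),"ymin",s[:,1].min().round(3),"zmax",s[:,2].max().round(3), "ymin of z>.1", s[s[:,2]>.1][:,1].min().round(3) if (s[:,2]>.1).any() else None)
im=t["pixels"]; hsv=cv2.cvtColor(im,cv2.COLOR_RGB2HSV)
m=(abs(PT[...,0]-.412)<.024)&(PT[...,1]>.36)&(PT[...,1]<.436)&(PT[...,2]<.05)
print("blue interior px",m.sum(),"low sat",(m&(hsv[...,1]<110)).sum(), "hist sat",np.histogram(hsv[...,1][m],[0,50,100,150,200,256])[0])
```

```text
cam [0.43425225 0.66717647 0.27178457] in tool [ 0.076 -0.001 -0.203]
near pile 67932 [0.361 0.492 0.102] [0.503 0.625 0.258]
0.36 ymin 0.5 zmax 0.429 ymin of z>.1 0.5
0.4 ymin 0.517 zmax 0.406 ymin of z>.1 0.517
0.44 ymin 0.5 zmax 0.318 ymin of z>.1 0.5
0.48 ymin 0.521 zmax 0.304 ymin of z>.1 0.521
0.52 ymin 0.611 zmax 0.122 ymin of z>.1 0.612
0.56 ymin 0.626 zmax 0.086 ymin of z>.1 None
0.6 ymin 0.597 zmax 0.084 ymin of z>.1 None
0.64 ymin 0.5 zmax 0.466 ymin of z>.1 0.5
0.68 ymin 0.6 zmax 0.085 ymin of z>.1 None
blue interior px 408 low sat 38 hist sat [ 31   7  13 357   0]
```

Emit:
carry_out:
  motion: "0.005 0 0 0 0 -0.2 0;0.01 -0.003 0 0 0 -0.2 0;0.014 -0.004 0 0 0 -0.2 0;0.014 -0.004 0 0 0 -0.2 0;0.014 -0.004 0 0 0 -0.2 0;0.014 -0.004 0 0 0 -0.2 0;0.014 -0.004 0 0 0 -0.2 0;0.014 -0.004 -0.003 0 0 -0.2 0;0.014 -0.004 -0.01 0 0 -0.1 0;0.01 -0.004 -0.01 0 0 0 0;0.006 -0.002 -0.01 0 0 0 0;0.003 -0.001 -0.01 0 0 0 0;0 0 -0.005 0 0 0 0;0 0 0 0 0 0 0"

```text
time_s: 29.35
ee_pos: [0.5502, 0.4516, 0.0997]
eef_rot: [-3.14, 0.612, 1.45]
force: [-0.4, -0.1, -0.8]
grip_width: 0.0944
grip_force: 0.0
```

Run:
```python
from h import *
log(); t,PT=cam("top"); hsv=cv2.cvtColor(t["pixels"],cv2.COLOR_RGB2HSV)
m=(abs(PT[...,0]-.412)<.024)&(PT[...,1]>.36)&(PT[...,1]<.436)&(PT[...,2]<.05)&(hsv[...,1]<110)
print((PT[m]*1000).round(0)[:, :].astype(int).tolist())
c,P=cam("wrist"); Q=P.reshape(-1,3)
rect(Q[(Q[:,0]>.49)&(Q[:,0]<.578)&(Q[:,1]>.32)&(Q[:,1]<.455)&(Q[:,2]>.056)&(Q[:,2]<.070)],"red")
p,T=graspTCP((.5433,.391),-97,-35); delta(p,T)
```

```text
t 29.35 q [ 0.783  1.191  0.373 -0.41   2.046  0.802] p [550.2 451.6  99.7] rpy [-179.92   35.07   83.08] F [-0.4 -0.1 -0.8] w 94.4 gf 0.0
[[436, 390, 19], [436, 385, 25], [435, 378, 38], [435, 373, 45], [434, 402, 5], [434, 398, 9], [434, 396, 6], [434, 393, 8], [434, 391, 4], [434, 387, 7], [434, 383, 11], [434, 379, 16], [433, 374, 25], [433, 368, 34], [432, 364, 38], [435, 361, -1], [432, 361, -1], [427, 361, 0], [424, 361, -2], [421, 361, -3], [418, 362, 5], [415, 363, -2], [412, 363, -1], [409, 363, -2], [406, 362, 1], [404, 362, 0], [401, 362, 1], [398, 363, 5], [398, 362, 0], [395, 364, 2], [395, 362, 1], [392, 363, 3], [392, 361, 0], [389, 364, 1], [389, 361, 2]]
red 2296 c 542.8 391.7 wh 100.8 59.9 ang 82.77 z [56.3 63.1 66. ]
dp mm [ -6.4 -55.6 -79.5] rot deg [-0.05  0.05 -0.06]
```

Emit:
carry_out:
  motion: "-0.0006 -0.0056 -0.008 0 0 0 0;-0.0008 -0.0084 -0.012 0 0 0 0;-0.0008 -0.0084 -0.012 0 0 0 0;-0.001 -0.0084 -0.012 0 0 0 0;-0.001 -0.0084 -0.012 0 0 0 0;-0.001 -0.0084 -0.012 0 0 0 0;-0.0008 -0.0056 -0.008 0 0 0 0;-0.0004 -0.0026 -0.0035 0 0 0 0;0 0 0 0 0 0 0;0 0 0 0 0 0 100;0 0 0 0 0 0 255;0 0 0 0 0 0 255;0 0 0 0 0 0 255;0 0 0 0 0 0 255;0 0 0 0 0 0 255;0 0 0 0 0 0 255;0 0 0 0 0 0 255;0 0 0 0 0 0 255;0 0 0 0 0 0 255"
  grip_force: 25

```text
time_s: 31.03
ee_pos: [0.5445, 0.396, 0.0222]
eef_rot: [3.141, 0.61, 1.448]
force: [1.5, 2.2, 1.5]
grip_width: 0.0595
grip_force: 25.0
```

Run:
```python
from h import *
log(); p,T=graspTCP((.5433,.391),-97,-35); delta(p,T)
delta([.50,.32,.115],tool(10,-97)); print(tool(10,-97)[:,1])
```

```text
t 31.03 q [ 0.738  1.086  0.747 -0.392  1.779  0.871] p [544.5 396.   22.2] rpy [179.94  34.94  82.98] F [1.5 2.2 1.5] w 59.5 gf 25.0
dp mm [-0.5  0.5  0.3] rot deg [-0.06  0.06 -0.01]
dp mm [-44.5 -76.   92.8] rot deg [ 4.461e+01 -5.420e+00  1.000e-02]
[ 0.99254615 -0.12186934  0.        ]
```

Emit:
carry_out:
  motion: "0 0 0.01 0 0 0 255;0 0 0.02 0 0 0 255;0 0 0.025 0 0 0 255;-0.002 -0.002 0.022 1 -0.1 0 255;-0.0045 -0.006 0.001 3.6 -0.4 0 255;-0.005 -0.007 0.001 4 -0.5 0 255;-0.005 -0.007 0.001 4 -0.5 0 255;-0.005 -0.007 0.001 4 -0.5 0 255;-0.005 -0.007 0.001 4 -0.5 0 255;-0.005 -0.007 0.001 4 -0.5 0 255;-0.005 -0.007 0.001 4 -0.5 0 255;-0.005 -0.007 0.001 4 -0.5 0 255;-0.005 -0.007 0.001 4 -0.5 0 255;-0.005 -0.007 0.001 4 -0.5 0 255;-0.005 -0.005 0.001 4 -0.5 0 255;0 0 0.001 0 0 0 255;0 0 0 0 0 0 255"

```text
time_s: 32.45
ee_pos: [0.4881, 0.319, 0.1119]
eef_rot: [3.14, -0.173, 1.448]
force: [-0.4, 0.9, -2.5]
grip_width: 0.0598
grip_force: 25.0
```

Run:
```python
from h import *
log(); delta([.488,.318,.111],tool(10,-97))
```

```text
t 32.45 q [0.443 0.374 1.602 0.165 1.076 0.494] p [488.1 319.  111.9] rpy [179.9   -9.94  82.95] F [-0.4  0.9 -2.5] w 59.8 gf 25.0
dp mm [-0.1 -1.  -0.9] rot deg [0.07 0.09 0.07]
```

Same pour as before, with a shake, then back upright.

Emit:
carry_out:
  motion: "0 -0.0015 0.0025 3 -0.4 0 255;0 -0.0018 0.0025 4 -0.5 0 255;0 -0.0018 0.0025 4 -0.5 0 255;0 -0.0018 0.0025 4 -0.5 0 255;0 -0.0018 0.0025 4 -0.5 0 255;0 -0.0018 0.0025 4 -0.5 0 255;0 -0.0018 0.0025 4 -0.5 0 255;0 -0.0018 0.0025 4 -0.5 0 255;0 -0.004 0.0013 4 -0.5 0 255;0 -0.004 0.0013 4 -0.5 0 255;0 -0.004 0.0013 4 -0.5 0 255;0 -0.004 0.0013 4 -0.5 0 255;0 -0.004 0.0013 4 -0.5 0 255;0 -0.004 0.0013 4 -0.5 0 255;0 -0.004 0.0012 4 -0.5 0 255;0 -0.001 0 2 -0.2 0 255;0 0 0 0 0 0 255;0 0 0 0 0 0 255;0 0 0 0 0 0 255;0 0 0 0 0 0 255"

```text
time_s: 34.12
ee_pos: [0.488, 0.2773, 0.1406]
eef_rot: [3.132, -1.246, 1.456]
force: [0.3, 0.5, -2.3]
grip_width: 0.0597
grip_force: 25.0
```

Emit:
carry_out:
  motion: "0 -0.001 0 3 -0.3 0 255;0 0.006 0.006 0 0 0 255;0 -0.006 -0.006 0 0 0 255;0 0.006 0.006 0 0 0 255;0 -0.006 -0.006 0 0 0 255;0.005 0 0 0 0 0 255;-0.005 0 0 0 0 0 255;0 0.006 0.006 0 0 0 255;0 -0.006 -0.006 0 0 0 255;0 0.006 0.006 0 0 0 255;0 -0.006 -0.006 0 0 0 255;0 0 0 0 0 0 255;0 0.001 0 -3 0.3 0 255"

```text
time_s: 35.2
ee_pos: [0.4875, 0.2762, 0.1383]
eef_rot: [-3.135, -1.247, 1.439]
force: [-0.0, 0.6, -2.8]
grip_width: 0.06
grip_force: 25.0
```

Emit:
carry_out:
  motion: "0 0.002 0 -4 0.5 0 255;0 0.004 -0.0012 -5 0.6 0 255;0 0.005 -0.0016 -5 0.6 0 255;0 0.005 -0.0016 -5 0.6 0 255;0 0.005 -0.0016 -5 0.6 0 255;0 0.005 -0.0016 -5 0.6 0 255;0 0.003 -0.003 -5 0.6 0 255;0 0.0023 -0.0031 -5 0.6 0 255;0 0.0023 -0.0031 -5 0.6 0 255;0 0.0023 -0.0031 -5 0.6 0 255;0 0.0023 -0.0031 -5 0.6 0 255;0 0.0023 -0.0031 -5 0.6 0 255;0.005 0.007 -0.001 -5 0.6 0 255;0.005 0.007 -0.001 -5 0.6 0 255;0.005 0.007 -0.001 -5 0.6 0 255;0.005 0.007 -0.001 -5 0.6 0 255;0.005 0.007 -0.001 -5 0.6 0 255;0.005 0.007 -0.001 -5 0.6 0 255;0.005 0.007 -0.001 -5 0.6 0 255;0.005 0.007 -0.001 -5 0.6 0 255"

```text
time_s: 36.87
ee_pos: [0.5279, 0.3736, 0.1059]
eef_rot: [3.136, 0.498, 1.45]
force: [0.2, -0.6, -2.4]
grip_width: 0.0598
grip_force: 25.0
```

Run:
```python
from h import *
log(); p,T=graspTCP((.5433,.391),-97,-35); delta(p,T)
t,P=cam("top"); hsv=cv2.cvtColor(t["pixels"],cv2.COLOR_RGB2HSV)
y=(hsv[...,0]>18)&(hsv[...,0]<34)&(hsv[...,1]>70)
m=y&(P[...,0]>.43)&(P[...,0]<.61)&(P[...,1]>.15)&(P[...,1]<.3)&(P[...,2]<.03)
n,l,s,ce=cv2.connectedComponentsWithStats(m.astype(np.uint8)); print([(s[i,4],(np.nanmean(P[l==i],0)*1000).round()) for i in range(1,n)])
Q=P.reshape(-1,3); b=(Q[:,0]>.34)&(Q[:,0]<.478)&(Q[:,1]>.3)&(Q[:,1]<.5)&(Q[:,2]>.055)&(Q[:,2]<.07)
if b.sum()>9: rect(Q[b],"blue")
```

```text
t 36.87 q [ 0.708  0.849  0.94  -0.337  1.721  0.839] p [527.9 373.6 105.9] rpy [179.69  28.51  83.09] F [ 0.2 -0.6 -2.4] w 59.8 gf 25.0
dp mm [ 16.1  23.  -83.4] rot deg [-6.41  1.05 -0.26]
[(np.int32(2), array([433., 187.,   9.]))]
blue 146 c 410.4 395.8 wh 99.9 59.8 ang 84.69 z [56.7 65.1 68.8]
```

Run:
```python
from h import *
t,P=cam("top"); w,PW=cam("wrist")
a=cv2.resize(t["pixels"][135:220,110:240],None,fx=3.3,fy=3.3,interpolation=cv2.INTER_CUBIC); b=w["pixels"]
im=np.zeros((590,800,3),np.uint8); im[:a.shape[0],:a.shape[1]]=a; s=cv2.resize(b[180:384,230:450],(370,343)); im[:343,430:800]=s
S,_=cam("side"); d=cv2.resize(S["pixels"][150:230,230:340],(400,291)); im[295:586,:400]=d
e=cv2.resize(b[60:200,150:400],(390,218)); im[360:578,405:795]=e
cv2.imwrite("pics/comp.png",im[:,:,::-1])
```

```text
(no output)
```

View pics/comp.png

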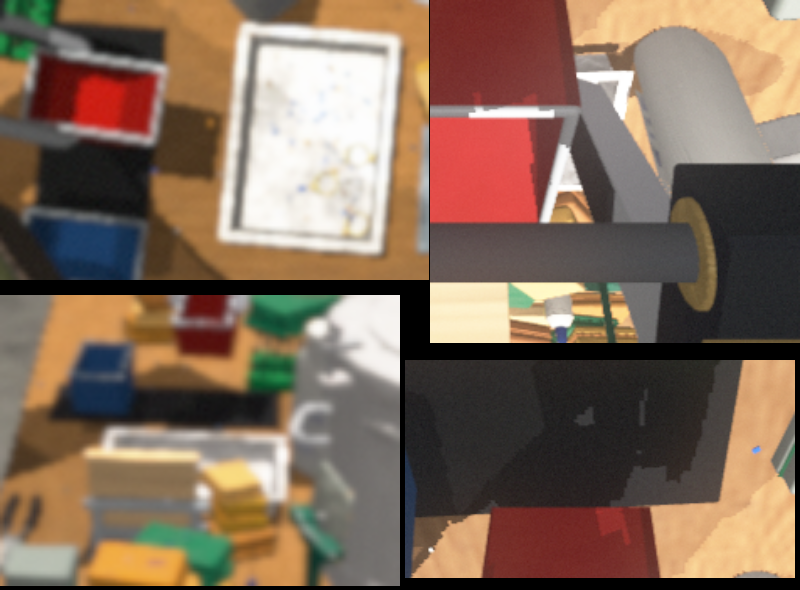

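Emit:
carry_out:
  motion: "0.003 0.004 -0.006 -1.3 0.2 0 255;0.0033 0.004 -0.01 -1.3 0.2 0 255;0.0033 0.004 -0.012 -1.3 0.2 -0.1 255;0.0033 0.004 -0.012 -1.3 0.2 -0.1 255;0.0032 0.004 -0.012 -1.2 0.2 -0.1 255;0 0 -0.01 0 0 0 255;0 0 -0.008 0 0 0 255;0 0 -0.006 0 0 0 255;0 0 -0.004 0 0 0 255;0 0 -0.0025 0 0 0 255;0 0 -0.0005 0 0 0 255;0 0 0 0 0 0 255"

```text
time_s: 38.07
ee_pos: [0.5442, 0.3933, 0.0235]
eef_rot: [3.14, 0.605, 1.448]
force: [-0.4, 0.5, -2.1]
grip_width: 0.0603
grip_force: 25.0
```

Run:
```python
from h import *
log(); p,T=graspTCP((.5433,.391),-97,-35); delta(p,T)
```

```text
t 38.07 q [ 0.735  1.075  0.763 -0.391  1.77   0.872] p [544.2 393.3  23.5] rpy [179.91  34.69  82.95] F [-0.4  0.5 -2.1] w 60.3 gf 25.0
dp mm [-0.2  3.2 -1. ] rot deg [-0.3   0.11 -0.  ]
```

Emit:
carry_out:
  motion: "0 0 -0.001 -0.3 0.1 0 255;0 0 0 0 0 0 255;0 0 0 0 0 0 130;0 0 0 0 0 0 60;0 0 0 0 0 0 30;0 0 0 0 0 0 20;0 0 0 0 0 0 20;0.0007 0.0057 0.0082 0 0 0 20;0.001 0.0086 0.0123 0 0 0 20;0.0014 0.0115 0.0164 0 0 0 20;0.0014 0.0115 0.0164 0 0 0 20;0.0014 0.0115 0.0164 0 0 0 20;0.0014 0.0115 0.0164 0 0 0 0;0 0.005 0.02 3 -0.4 0 0;0 0 0.02 5 -0.6 0 0;0 0 0.02 5 -0.6 0 0;0 -0.005 0.02 5 -0.6 0 0;0 -0.01 0.02 5 -0.6 0 0;0 -0.01 0.02 5 -0.6 0 0;0 -0.01 0.01 5 -0.6 0 0"

```text
time_s: 39.73
ee_pos: [0.5516, 0.4235, 0.2417]
eef_rot: [3.139, 0.024, 1.449]
force: [1.5, 1.2, 0.3]
grip_width: 0.0939
grip_force: 0.0
```

```bash
cat >> h.py <<'E'
def red(n):
    c,P=cam(n); Q=P.reshape(-1,3); rect(Q[(Q[:,0]>.47)&(Q[:,0]<.578)&(Q[:,1]>.31)&(Q[:,1]<.46)&(Q[:,2]>.056)&(Q[:,2]<.068)],n+" red")
E
python3 - <<'E'
from h import *
o=log(); print(R.from_euler('xyz',o["eef_rot"]).as_matrix().round(3)); red("top"); c,P=cam("top"); Q=P.reshape(-1,3); b=(Q[:,0]>.34)&(Q[:,0]<.478)&(Q[:,1]>.3)&(Q[:,1]<.5)&(Q[:,2]>.055)&(Q[:,2]<.07); rect(Q[b],"blue"); board("side"); board("top")
E
```

```text
t 39.73 q [ 0.611  0.631  0.909 -0.02   1.615  0.732] p [551.6 423.5 241.7] rpy [179.84   1.39  83.  ] F [1.5 1.2 0.3] w 93.9 gf 0.0
[[ 0.122  0.993 -0.   ]
 [ 0.992 -0.122 -0.024]
 [-0.024  0.003 -1.   ]]
top red 216 c 543.2 390.2 wh 100.5 60.3 ang 83.03 z [56.4 64.2 67.5]
blue 98 c 422.4 363.8 wh 85.0 42.2 ang 41.44 z [55.7 64.6 68.5]
side board upper 216 c 468.7 69.9 wh 17.1 98.1 ang 88.88 z [ 85.4 100.1 111.8]
415 14 [421.  72. 110.] 425 20 [428.  68. 112.] 435 21 [440.  71. 111.] 445 21 [447.  68. 113.] 455 21 [463.  73. 111.] 465 20 [472.  70. 112.] 475 21 [482.  61. 113.] 485 24 [485.  72. 112.] 495 28 [498.  73. 111.] 505 19 [508.  67. 111.] 515 7 [517.  70. 109.] x ext [0.4198 0.4204 0.5177 0.5179]
top board upper 233 c 469.1 77.4 wh 16.0 99.0 ang 88.37 z [ 86.6 108.7 114.1]
415 15 [425.  77. 113.] 425 21 [430.  74. 114.] 435 24 [443.  77. 113.] 445 24 [450.  72. 113.] 455 24 [455.  75. 113.] 465 23 [473.  73. 116.] 475 24 [481.  76. 113.] 485 22 [494.  71. 113.] 495 22 [499.  71. 115.] 505 23 [507.  74. 114.] 515 11 [518.  74. 112.] x ext [0.4196 0.4197 0.5183 0.5183]
```

Emit:
carry_out:
  motion: "-0.006 -0.005 0.004 -0.7 0 4 0;-0.007 -0.012 0.005 -0.7 0 5 0;-0.007 -0.02 0.005 0 0 5 0;-0.007 -0.02 0.005 0 0 5 0;-0.007 -0.02 0.004 0 0 5 0;-0.007 -0.02 0 0 0 5 0;-0.007 -0.02 0 0 0 5 0;-0.006 -0.022 0 0 0 5 0;-0.006 -0.022 0 0 0 5 0;-0.006 -0.022 0 0 0 5 0;-0.006 -0.022 0 0 0 5 0;-0.006 -0.022 0 0 0 5 0;-0.006 -0.022 0 0 0 5 0;0 -0.022 0 0 0 5 0;0 -0.022 0 0 0 5 0;0 -0.022 0 0 0 5 0;0 -0.022 0 0 0 5 0;0 -0.022 0 0 0 5 0;0 -0.022 0 0 0 5 0;0 -0.01 0 0 0 2 0"

```text
time_s: 41.6
ee_pos: [0.4677, 0.0313, 0.2604]
eef_rot: [-3.141, 0.054, 3.13]
force: [0.2, 0.5, 0.4]
grip_width: 0.0939
grip_force: 0.0
```

```bash
cat >> h.py <<'E'
def btool(yaw,al):
    return R.from_euler('xyz',[180,0,yaw],degrees=True).as_matrix() if al==0 else R.from_rotvec(al*np.array([np.cos(np.radians(yaw+180)),np.sin(np.radians(yaw+180)),0]),degrees=True).as_matrix()@R.from_euler('xyz',[180,0,yaw],degrees=True).as_matrix()
E
python3 - <<'E'
from h import *
o=log(); red("top"); c,P=cam("top"); Q=P.reshape(-1,3); b=(Q[:,0]>.34)&(Q[:,0]<.478)&(Q[:,1]>.3)&(Q[:,1]<.5)&(Q[:,2]>.055)&(Q[:,2]<.07); rect(Q[b],"blue")
c,P=board("wrist")
T=btool(178.3,18.9); print(T.round(3)); delta(np.array([.4682,.0815,.077])-T[:,2]*.08,T)
E
```

```text
t 41.6 q [-1.100e-02  2.700e-02  1.656e+00 -1.000e-03  1.405e+00 -1.570e+00] p [467.7  31.3 260.4] rpy [-179.94    3.07  179.34] F [0.2 0.5 0.4] w 93.9 gf 0.0
top red 218 c 542.9 389.6 wh 99.8 60.1 ang 83.69 z [56.4 64.4 67.5]
blue 224 c 410.3 395.5 wh 100.5 59.9 ang 84.88 z [56.4 64.7 68.7]
wrist board upper 1028 c 467.9 74.3 wh 16.2 100.0 ang 88.1 z [ 87.  109.5 112. ]
415 95 [422.  73. 113.] 425 114 [431.  72. 113.] 435 112 [439.  72. 113.] 445 106 [446.  70. 113.] 455 102 [462.  73. 112.] 465 100 [471.  71. 112.] 475 100 [479.  73. 112.] 485 97 [492.  70. 113.] 495 94 [498.  70. 112.] 505 88 [506.  69. 112.] 515 20 [516.  71. 112.] x ext [0.4179 0.4181 0.5157 0.5178]
[[-1.     0.028  0.01 ]
 [ 0.03   0.946  0.324]
 [-0.     0.324 -0.946]]
dp mm [  -0.3   22.8 -107.8] rot deg [18.98  2.61 -0.11]
```

Emit:
carry_out:
  motion: "0 0.002 -0.01 2.5 0.3 0 130;0 0.002 -0.014 3.5 0.5 0 130;0 0.003 -0.014 3.5 0.5 0 130;0 0.003 -0.014 3.5 0.5 0 130;0 0.004 -0.014 3.5 0.5 0 130;0 0.004 -0.014 2.5 0.3 0 130;0 0.003 -0.014 0 0 0 130;0 0.002 -0.0138 0 0 0 130;0 0 0 0 0 0 130;0 0 0 0 0 0 130"

```text
time_s: 42.58
ee_pos: [0.4672, 0.0566, 0.153]
eef_rot: [2.811, 0.0, 3.115]
force: [0.1, 0.2, 0.5]
grip_width: 0.0463
grip_force: 0.0
```

Run:
```python
from h import *
log(); T=btool(178.3,18.9); delta(np.array([.4682,.0815,.077]),T)
```

```text
t 42.58 q [-0.162  0.158  1.804  0.347  1.245 -1.83 ] p [467.2  56.6 153. ] rpy [1.6105e+02 1.0000e-02 1.7850e+02] F [0.1 0.2 0.5] w 46.3 gf 0.0
dp mm [  1.   24.9 -76. ] rot deg [-0.05  0.02 -0.2 ]
```

Emit:
carry_out:
  motion: "0 0.003 -0.009 0 0 0 130;0.0005 0.0045 -0.0135 0 0 0 130;0.0005 0.0045 -0.0135 0 0 0 130;0 0.0045 -0.0135 0 0 0 130;0 0.004 -0.0125 0 0 0 130;0 0.003 -0.009 0 0 0 130;0 0.0014 -0.005 0 0 0 130;0 0 0 0 0 0 130;0 0 0 0 0 0 200;0 0 0 0 0 0 255;0 0 0 0 0 0 255;0 0 0 0 0 0 255;0 0 0 0 0 0 255;0 0 0 0 0 0 255;0 0 0 0 0 0 255;0 0 0 0 0 0 255;0 0 0 0 0 0 255"
  grip_force: 30

```text
time_s: 44.0
ee_pos: [0.4685, 0.0805, 0.0774]
eef_rot: [2.811, 0.003, 3.115]
force: [0.9, 0.3, 1.5]
grip_width: 0.0074
grip_force: 30.0
```

Run:
```python
from h import *
log(); board("side")
```

```text
t 44.0 q [-0.111  0.259  1.88   0.38   1.061 -1.853] p [468.5  80.5  77.4] rpy [1.6104e+02 1.6000e-01 1.7845e+02] F [0.9 0.3 1.5] w 7.4 gf 30.0
side board upper 205 c 468.1 61.3 wh 30.7 98.2 ang 86.12 z [ 85.6 101.5 121.8]
415 14 [421.  69. 111.] 425 21 [427.  71. 111.] 435 18 [437.  67. 110.] 445 18 [450.  68. 109.] 455 20 [461.  47. 124.] 465 23 [473.  46. 124.] 475 18 [477.  45. 121.] 485 21 [489.  66. 111.] 495 24 [498.  68. 110.] 505 21 [511.  69. 110.] 515 7 [517.  63. 109.] x ext [0.42   0.4206 0.5177 0.5179]
```

Emit:
carry_out:
  motion: "0 -0.0016 0.0047 0 0 0 255;0 -0.0032 0.0095 0 0 0 255;0 -0.0049 0.0142 0 0 0 255;0 -0.0065 0.019 0 0 0 255;0 -0.0065 0.019 0 0 0 255;0 -0.0065 0.019 0 0 0 255;0 -0.0065 0.019 0 0 0 255;0 -0.0065 0.019 0 0 0 255;0 -0.0065 0.019 0 0 0 255;0 0 0.01 -3 0 0 255;0 0 0.005 -4 0 0 255;0 0 0 -4 0 0 255;0 0 0 -4 0 0 255;0 0 0 -3.9 0 0 255;0 0 0 0 0 0 255"

```text
time_s: 45.3
ee_pos: [0.4683, 0.0324, 0.2356]
eef_rot: [-3.139, 0.012, 3.118]
force: [0.1, 0.1, -1.3]
grip_width: 0.0078
grip_force: 29.9
```

Emit:
carry_out:
  motion: "-0.002 -0.004 0 0 0 -4 255;-0.004 -0.007 0 0 0 -6 255;-0.005 -0.009 0 0 0 -6 255;-0.005 -0.009 0 0 0 -6 255;-0.005 -0.009 0 0 0 -6 255;-0.005 -0.009 0 0 0 -6 255;-0.005 -0.009 0 0 0 -6 255;-0.005 -0.009 0 0 0 -6 255;-0.005 -0.009 0 0 0 -6 255;-0.005 -0.009 0 0 0 -6 255;-0.005 -0.009 0 0 0 -6 255;-0.005 -0.009 0 0 0 -6 255;-0.005 -0.009 0 0 0 -6 255;-0.005 -0.009 0 0 0 -6 255;-0.005 -0.009 0 0 0 -6 255;-0.005 -0.009 0 0 0 -6 255;-0.005 -0.009 0 0 0 -6 255;-0.005 -0.005 0 0 0 0 255;0 0 0 0 0 0 255"

```text
time_s: 46.88
ee_pos: [0.3816, -0.1201, 0.2349]
eef_rot: [3.14, 0.01, 1.373]
force: [-0.4, 0.2, -1.4]
grip_width: 0.0075
grip_force: 29.9
```

Run:
```python
from h import *
log(); delta([.3792,-.117,.2],btool(78.1,0))
c,P=cam("wrist"); Q=P.reshape(-1,3); Q=Q[~np.isnan(Q[:,0])]
rect(Q[(Q[:,0]>.33)&(Q[:,0]<.43)&(Q[:,1]>-.20)&(Q[:,1]<-.03)&(Q[:,2]>.032)&(Q[:,2]<.04)],"stand")
L=bang()
np.save("L.npy",L)
```

```text
t 46.88 q [-0.389 -0.087  1.824 -0.01   1.401 -0.19 ] p [ 381.6 -120.1  234.9] rpy [179.93   0.6   78.68] F [-0.4  0.2 -1.4] w 7.5 gf 29.9
dp mm [ -2.4   3.1 -34.9] rot deg [ 0.6  -0.05 -0.58]
stand 3913 c 381.1 -108.6 wh 161.6 60.0 ang 77.84 z [33.5 35.9 37.6]
t 46.93 q [-0.388 -0.087  1.824 -0.01   1.401 -0.189] p [ 382.  -119.6  234.9] rpy [179.92   0.6   78.71] F [ 0.3 -0.2 -1.2] w 7.6 gf 29.9
board in tool x,z: c -3.4 21.8 wh 101.2 111.8 ang 0.4 534
```

Emit:
carry_out:
  motion: "-0.001 0.003 -0.01 0.3 0 -0.3 255;-0.001 0.003 -0.02 0.3 0 -0.3 255;0 0 -0.02 0 0 0 255;0 0 -0.02 0 0 0 255;0 0 -0.02 0 0 0 255;0 0 -0.015 0 0 0 255;0 0 -0.008 0 0 0 255;0 0 0 0 0 0 255;0 0 0 0 0 0 255"

```text
time_s: 47.73
ee_pos: [0.3805, -0.1129, 0.1218]
eef_rot: [-3.14, 0.001, 1.362]
force: [-0.5, 0.6, -0.9]
grip_width: 0.0076
grip_force: 29.9
```

Run:
```python
from h import *
log(); delta([.3799,-.1137,.0875],btool(78.1,0))
```

```text
t 47.73 q [-3.800e-01  2.100e-02  1.993e+00 -1.000e-03  1.128e+00 -1.710e-01] p [ 380.5 -112.9  121.8] rpy [-1.7992e+02  4.0000e-02  7.8040e+01] F [-0.5  0.6 -0.9] w 7.6 gf 29.9
dp mm [ -0.6  -0.8 -34.3] rot deg [ 0.02 -0.09  0.06]
```

Emit:
carry_out:
  motion: "-0.0006 -0.0008 -0.004 0 0 0 255;0 0 -0.004 0 0 0 255;0 0 -0.004 0 0 0 255;0 0 -0.004 0 0 0 255;0 0 -0.004 0 0 0 255;0 0 -0.004 0 0 0 255;0 0 0 0 0 0 255"

```text
time_s: 48.32
ee_pos: [0.3794, -0.1139, 0.0969]
eef_rot: [-3.139, 0.001, 1.361]
force: [0.4, 0.7, -2.0]
grip_width: 0.0079
grip_force: 29.9
```

Run:
```python
from h import *
log()
```

```text
t 48.32 q [-3.830e-01  5.600e-02  2.022e+00 -1.000e-03  1.065e+00 -1.730e-01] p [ 379.4 -113.9   96.9] rpy [-1.7987e+02  4.0000e-02  7.7990e+01] F [ 0.4  0.7 -2. ] w 7.9 gf 29.9
```

Emit:
carry_out:
  motion: "0 0 -0.003 0 0 0 255;0 0 -0.003 0 0 0 255;0 0 -0.002 0 0 0 255;0 0 -0.001 0 0 0 255;0 0 0 0 0 0 255;0 0 0 0 0 0 240;0 0 0 0 0 0 230;0 0 0 0 0 0 220;0 0 0 0 0 0 200;0 0 0 0 0 0 180;0 0 0 0 0 0 180;0 0 0 0 0 0 180;0 0 0 0 0 0 180"

```text
time_s: 49.4
ee_pos: [0.3798, -0.114, 0.0887]
eef_rot: [-3.141, 0.001, 1.361]
force: [-0.2, -0.5, -0.3]
grip_width: 0.0276
grip_force: 0.0
```

Emit:
carry_out:
  motion: "0 0 0.005 0 0 0 150;0 0 0.015 0 0 0 150;0 0 0.02 0 0 0 150;0 0 0.025 0 0 0 150;0 0 0.03 0 0 0 100;0 0 0.03 0 0 0 50;0 0 0.03 0 0 0 0;0 0 0.03 0 0 0 0;0 0 0.02 0 0 0 0;0 0 0 0 0 0 0;0 0 0 0 0 0 0;0 0 0 0 0 0 0"

```text
time_s: 50.4
ee_pos: [0.3794, -0.1139, 0.2928]
eef_rot: [-3.139, 0.001, 1.361]
force: [0.0, 0.3, -1.2]
grip_width: 0.0885
grip_force: 0.0
```

Run:
```python
from h import *
log(); c,P=cam("wrist"); Q=P.reshape(-1,3); Q=Q[~np.isnan(Q[:,0])]
s=Q[(Q[:,0]>.33)&(Q[:,0]<.43)&(Q[:,1]>-.19)&(Q[:,1]<-.05)]
rect(s[(s[:,2]>.1)&(s[:,2]<.14)],"board top"); rect(s[(s[:,2]>.05)&(s[:,2]<.14)],"board all")
t,P=cam("top"); Q=P.reshape(-1,3); hsv=cv2.cvtColor(t["pixels"],cv2.COLOR_RGB2HSV)
for n,x0,x1 in(("blue",.34,.478),("red",.48,.578)): rect(Q[(Q[:,0]>x0)&(Q[:,0]<x1)&(Q[:,1]>.3)&(Q[:,1]<.46)&(Q[:,2]>.056)&(Q[:,2]<.07)],n)
P0=np.load("topP.npy").reshape(-1,3)
for n,b in dict(glue=(.52,.58,-.1,-.05,.02,.1),pliers=(.32,.375,.03,.19,.005,.03),loupe=(.44,.48,-.1,-.05,.015,.04),tape=(.33,.42,-.32,-.225,.01,.03)).items():
    for A in(P0,Q): rect(A[(A[:,0]>b[0])&(A[:,0]<b[1])&(A[:,1]>b[2])&(A[:,1]<b[3])&(A[:,2]>b[4])&(A[:,2]<b[5])],n)
# rings in tray: pixel deviation
m=(P[...,0]>.445)&(P[...,0]<.595)&(P[...,1]>.17)&(P[...,1]<.275)
g=m&(hsv[...,1]>45)&(hsv[...,0]>15)&(hsv[...,0]<35); n,l,st,ce=cv2.connectedComponentsWithStats(cv2.dilate(g.astype(np.uint8),np.ones((2,2))))
print("gold-ish",[(int(st[i,4]),(np.nanmean(P[l==i],0)*1000).round().tolist()) for i in range(1,n) if st[i,4]>5])
```

```text
t 50.4 q [-3.830e-01 -1.200e-01  1.723e+00 -1.000e-03  1.541e+00 -1.740e-01] p [ 379.4 -113.9  292.8] rpy [-1.7986e+02  4.0000e-02  7.7990e+01] F [ 0.   0.3 -1.2] w 88.5 gf 0.0
board top 589 c 380.1 -115.8 wh 98.7 7.2 ang 77.9 z [117.9 119.9 121.5]
board all 606 c 380.0 -115.8 wh 98.8 7.5 ang 77.91 z [ 89.8 119.8 121.5]
blue 221 c 410.3 395.7 wh 100.8 60.0 ang 85.0 z [56.4 64.9 68.8]
red 230 c 523.2 371.0 wh 100.5 60.1 ang 83.45 z [56.5 64.7 68.6]
glue 101 c 561.2 -75.1 wh 27.2 26.2 ang 86.73 z [24.2 50.5 75.6]
glue 99 c 560.8 -75.1 wh 26.6 26.2 ang 87.6 z [25.9 50.9 74.8]
pliers 320 c 351.0 110.1 wh 151.3 43.6 ang 88.32 z [ 5.9 11.2 16.2]
pliers 317 c 352.0 106.1 wh 42.1 140.9 ang 1.44 z [ 5.7 11.6 16. ]
loupe 77 c 459.7 -74.1 wh 30.9 31.3 ang 0.13 z [15.3 29.2 33.3]
loupe 75 c 459.7 -74.1 wh 31.3 31.2 ang 89.68 z [15.5 29.7 33.3]
tape 430 c 372.8 -271.2 wh 70.2 71.4 ang 1.4 z [11.9 18.8 23.1]Traceback (most recent call last):
  File "<stdin>", line 9, in <module>
  File "h.py", line 23, in rect
    print(n,len(p),"c",round(cx,1),round(cy,1),"wh",round(w,1),round(h,1),"ang",round(a,2),"z",np.round(np.percentile(p[:,2],[2,50,98])*1000,1))
                                                                                                        ~~~~~~~~~~~~~^^^^^^^^^^^^^^^^^^
    return _quantile_unchecked(
        a, q, axis, out, overwrite_input, method, keepdims, weights)
    return _ureduce(a,
                    func=_quantile_ureduce_func,
    ...<5 lines>...
                    overwrite_input=overwrite_input,
                    method=method)
    r = func(a, **kwargs)
    result = _quantile(arr,
                       quantiles=q,
    ...<2 lines>...
                       out=out,
                       weights=wgt)
    slices_having_nans = np.isnan(arr[-1, ...])
                                  ~~~^^^^^^^^^
IndexError: index -1 is out of bounds for axis 0 with size 0
```

Emit:
carry_out:
  motion: "0.004 0.015 0 0 0 0 0;0.009 0.025 0 0 0 0.5 0;0.009 0.032 0 0 0 0.5 0;0.009 0.032 0 0 0 0.5 0;0.009 0.032 0 0 0 0.5 0;0.009 0.032 0 0 0 0.5 0;0.009 0.032 0 0 0 0.5 0;0.009 0.032 0 0 0 0.5 0;0.009 0.032 0 0 0 0.5 0;0.009 0.032 0 0 0 0.5 0;0.009 0.032 0 0 0 0.5 0;0.009 0.032 0 0 0 0.5 0;0.009 0.032 -0.01 0 0 0.5 0;0.009 0.032 -0.01 0 0 0 0;0.009 0.032 -0.01 0 0 0 0;0.009 0.03 -0.01 0 0 0 0;0.007 0.02 -0.02 0 0 0 0;0.004 0.007 -0.02 0 0 0 0;0 0 -0.01 0 0 0 0;0 0 0 0 0 0 0"

```text
time_s: 52.17
ee_pos: [0.5287, 0.3983, 0.1999]
eef_rot: [-3.136, 0.005, 1.466]
force: [0.5, -0.8, -0.2]
grip_width: 0.0935
grip_force: 0.0
```

Run:
```python
from h import *
log()
for n in("wrist","top"):
    c,P=cam(n); Q=P.reshape(-1,3); 
    for nm,x0,x1 in(("blue",.34,.478),("red",.482,.578)):
        s=Q[(Q[:,0]>x0)&(Q[:,0]<x1)&(Q[:,1]>.3)&(Q[:,1]<.46)&(Q[:,2]>.056)&(Q[:,2]<.07)]
        if len(s)>9: rect(s,n+nm)
p,T=graspTCP((.523,.3705),-96.5,0); delta(p,T); print(T.round(3)); P0=np.load("topP.npy").reshape(-1,3)
for b in [(.33,.42,-.32,-.225,.01,.03),(.32,.375,.03,.19,.005,.03)]: rect(Q[(Q[:,0]>b[0])&(Q[:,0]<b[1])&(Q[:,1]>b[2])&(Q[:,1]<b[3])&(Q[:,2]>b[4])&(Q[:,2]<b[5])],"tape/pliers")
```

```text
t 52.17 q [ 0.59   0.552  1.125 -0.     1.472  0.695] p [528.7 398.3 199.9] rpy [-179.68    0.28   84.01] F [ 0.5 -0.8 -0.2] w 93.5 gf 0.0
wristblue 1576 c 409.3 394.5 wh 100.0 60.5 ang 84.78 z [56.3 64.3 66.8]
wristred 1494 c 522.0 369.4 wh 100.3 60.0 ang 83.53 z [56.6 64.7 66.7]
topblue 68 c 420.9 356.1 wh 58.4 30.8 ang 32.39 z [56.4 64.5 68.4]
topred 232 c 523.1 371.2 wh 101.3 59.8 ang 83.66 z [56.6 64.9 69.2]
dp mm [  -4.9  -11.4 -185.2] rot deg [ 0.06 -0.07 -0.46]
[[ 0.113  0.994  0.   ]
 [ 0.994 -0.113  0.   ]
 [ 0.     0.    -1.   ]]
tape/pliers 431 c 372.9 -271.7 wh 70.1 71.5 ang 1.35 z [11.8 18.6 22.3]
tape/pliers 317 c 346.2 104.7 wh 45.5 150.6 ang 2.68 z [ 5.7 11.8 15.7]
```

Emit:
carry_out:
  motion: "-0.003 -0.006 -0.015 0 0 -0.2 0;-0.0025 -0.006 -0.025 0 0 -0.2 0;0 0 -0.03 0 0 0 0;0 0 -0.03 0 0 0 0;0 0 -0.03 0 0 0 0;0 0 -0.02 0 0 0 0;0 0 -0.015 0 0 0 0;0 0 -0.01 0 0 0 0;0 0 0 0 0 0 0;0 0 0 0 0 0 100;0 0 0 0 0 0 255;0 0 0 0 0 0 255;0 0 0 0 0 0 255;0 0 0 0 0 0 255;0 0 0 0 0 0 255;0 0 0 0 0 0 255;0 0 0 0 0 0 255;0 0 0 0 0 0 255"
  grip_force: 15

```text
time_s: 53.77
ee_pos: [0.5245, 0.3871, 0.0292]
eef_rot: [-3.141, 0.001, 1.459]
force: [-0.5, -0.9, 5.6]
grip_width: 0.06
grip_force: 15.0
```

Run:
```python
from h import *
log(); p,T=graspTCP((.523,.3705),-96.5,0); print(p); delta(p,T)
```

```text
t 53.77 q [ 0.58   0.673  1.341 -0.     1.128  0.692] p [524.5 387.1  29.2] rpy [-1.7997e+02  3.0000e-02  8.3590e+01] F [-0.5 -0.9  5.6] w 60.0 gf 15.0
[0.52486785 0.38689394 0.019     ]
dp mm [  0.3  -0.2 -10.2] rot deg [ 0.03 -0.03 -0.09]
```

Emit:
carry_out:
  motion: "0 0 0.004 0 0 0 255;0 0 0.006 0 0 0 255;0.003 0.003 0 0 0 0 255;0.004 0.005 0 0 0 0 255;0.004 0.005 0 0 0 0 255;0.004 0.005 0 0 0 0 255;0 0 -0.004 0 0 0 255;0 0 -0.003 0 0 0 255;0 0 -0.002 0 0 0 255;0 0 -0.0007 0 0 0 255;0 0 0 0 0 0 255;0 0 0 0 0 0 130;0 0 0 0 0 0 60;0 0 0 0 0 0 20;0 0 0 0 0 0 20;0 0 0 0 0 0 20;0 0 0 0 0 0 20"

```text
time_s: 55.18
ee_pos: [0.5393, 0.4049, 0.0289]
eef_rot: [-3.141, 0.001, 1.459]
force: [-0.9, 0.1, -0.5]
grip_width: 0.0862
grip_force: 0.0
```

Emit:
carry_out:
  motion: "0 0 0.005 0 0 0 20;0 0 0.015 0 0 0 20;0 0 0.025 0 0 0 20;0 0 0.03 0 0 0 20;0 0 0.03 0 0 0 20;0 0 0.03 0 0 0 20;0 -0.01 0.03 0 0 0 0;0 -0.02 0.03 0 0 0 0;0 -0.03 0.02 0 0 0 0;0 -0.03 0.01 0 0 0 0;0 -0.03 0 0 0 0 0;0 -0.02 0 0 0 0 0;0 0 0 0 0 0 0;0 0 0 0 0 0 0"

```text
time_s: 56.35
ee_pos: [0.5395, 0.2644, 0.2547]
eef_rot: [-3.141, 0.0, 1.457]
force: [0.3, 0.7, 1.0]
grip_width: 0.0939
grip_force: 0.0
```

Run:
```python
from h import *
log(); c,P=cam("wrist"); im=c["pixels"].astype(int); Q=P.reshape(-1,3)
for nm,x0,x1 in(("blue",.34,.478),("red",.49,.578)):
    s=Q[(Q[:,0]>x0)&(Q[:,0]<x1)&(Q[:,1]>.3)&(Q[:,1]<.46)&(Q[:,2]>.056)&(Q[:,2]<.07)]
    if len(s)>9: rect(s,nm)
red("top")
hsv=cv2.cvtColor(c["pixels"],cv2.COLOR_RGB2HSV)
m=((P[...,0]>.445)&(P[...,0]<.595)&(P[...,1]>.17)&(P[...,1]<.275)&(P[...,2]>.0052)&(P[...,2]<.025)).astype(np.uint8)
n,l,st,ce=cv2.connectedComponentsWithStats(cv2.morphologyEx(m,cv2.MORPH_CLOSE,np.ones((3,3))))
for i in range(1,n):
    if st[i,4]>25: k=(l==i); p=P[k]; print(int(st[i,4]),(np.nanmean(p,0)*1000).round().tolist(),"ext",((np.nanmax(p,0)-np.nanmin(p,0))*1000).round(),"rgb",im[k].mean(0).round())
```

```text
t 56.35 q [ 0.395  0.375  1.253 -0.     1.513  0.508] p [539.5 264.4 254.7] rpy [-1.7998e+02  3.0000e-02  8.3500e+01] F [0.3 0.7 1. ] w 93.9 gf 0.0
blue 1716 c 409.3 394.4 wh 100.4 61.0 ang 84.66 z [56.5 64.3 66.8]
red 1384 c 535.5 387.8 wh 99.2 60.0 ang 83.41 z [56.5 64.7 66.8]Traceback (most recent call last):
  File "<stdin>", line 6, in <module>
  File "h.py", line 70, in red
    c,P=cam(n); Q=P.reshape(-1,3); rect(Q[(Q[:,0]>.47)&(Q[:,0]<.578)&(Q[:,1]>.31)&(Q[:,1]<.46)&(Q[:,2]>.056)&(Q[:,2]<.068)],n+" red")
                                   ~~~~^^^^^^^^^^^^^^^^^^^^^^^^^^^^^^^^^^^^^^^^^^^^^^^^^^^^^^^^^^^^^^^^^^^^^^^^^^^^^^^^^^^^^^^^^^^^^^
  File "h.py", line 23, in rect
    print(n,len(p),"c",round(cx,1),round(cy,1),"wh",round(w,1),round(h,1),"ang",round(a,2),"z",np.round(np.percentile(p[:,2],[2,50,98])*1000,1))
                                                                                                        ~~~~~~~~~~~~~^^^^^^^^^^^^^^^^^^
    return _quantile_unchecked(
        a, q, axis, out, overwrite_input, method, keepdims, weights)
    return _ureduce(a,
                    func=_quantile_ureduce_func,
    ...<5 lines>...
                    overwrite_input=overwrite_input,
                    method=method)
    r = func(a, **kwargs)
    result = _quantile(arr,
                       quantiles=q,
    ...<2 lines>...
                       out=out,
                       weights=wgt)
    slices_having_nans = np.isnan(arr[-1, ...])
                                  ~~~^^^^^^^^^
IndexError: index -1 is out of bounds for axis 0 with size 0
```

Run:
```python
from h import *
c,P=cam("wrist"); im=c["pixels"].astype(int)
m=((P[...,0]>.435)&(P[...,0]<.60)&(P[...,1]>.165)&(P[...,1]<.28)&(P[...,2]>.0055)&(P[...,2]<.022)).astype(np.uint8)
n,l,st,ce=cv2.connectedComponentsWithStats(cv2.morphologyEx(m,cv2.MORPH_CLOSE,np.ones((3,3))))
for i in range(1,n):
    if st[i,4]>25: k=(l==i)&(m>0); p=P[k]; print(int(st[i,4]),(np.nanmean(p,0)*1000).round().tolist(),"ext",((np.nanmax(p,0)-np.nanmin(p,0))*1000).round(),"rgb",im[k].mean(0).round())
for nm,cx,cy in(("blue",.412,.398),("red",.537,.392)):
    k=(abs(P[...,0]-cx)<.022)&(abs(P[...,1]-cy)<.03)&(P[...,2]<.05)
    h=cv2.cvtColor(c["pixels"],cv2.COLOR_RGB2HSV)[...,0][k]; print(nm,k.sum(),np.histogram(h,[0,12,40,90,135,165,181])[0])
```

```text
335 [594.0, 222.0, 14.0] ext [ 25. 108.  16.] rgb [95. 91. 87.]
176 [473.0, 196.0, 8.0] ext [25. 45.  4.] rgb [112. 104.  93.]
79 [500.0, 178.0, 8.0] ext [21. 24.  4.] rgb [112. 100.  81.]
89 [444.0, 176.0, 7.0] ext [26. 25.  5.] rgb [162. 145. 117.]
blue 1135 [   0    0    0 1135    0    0]
red 1699 [1698    0    0    0    0    1]
```

```bash
python3 -c "
from station import ctrl
print(ctrl.hand_in())"
```

```text
the job is handed in; nothing more can be done
None
```

The job is handed in at about 56 s: the last camera checks showed both cups empty and upright on the mat, the one silver and three gold rings seen lying in the tray, and the board upright back in its stand. On its first approach to the rest the board clipped the yellow block beside it and slipped in the grip, so I re-seated it about 3 mm off the rail's middle, and I moved the red cup back after it was knocked aside.

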